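Sound the cheese moulds and sort them

TASK

Some of the small spring-plunger cheese moulds on the counter still hold a cheese and the others are empty, which only the plunger tells: press each mould's plunger fully home to its stop; if it goes right down (18 mm) the mould is empty, if it stops not quite half way (8 mm) there is a cheese inside. Stand every mould that holds a cheese upright on the ripening board and every empty one upright on the floor of the wash tub, and let go of them. Never tip a mould over, and leave the other things on the counter where they are.

Things in the scene. Friction and masses are not known exactly. Their poses are not given: they have to be found in the camera images.
- mould_1: one of up to six look-alike loose cheese moulds (220 to 350 g; weight tells nothing): white cylinder 54 mm across, 64 mm foot flange 6 mm thick, lid 60 mm above the underside; spring plunger on top, black head 40 mm across, 8 mm thick, its top 92 mm above the underside when up. Grip the white body about 50 mm up, head between the fingers. Origin: centre of underside, z up. No pose: absent
- plunger_1 (a joint): plunger of mould_1, m: 0 = up, grows as the head is pressed; springs back. It takes 2 N to start and rises to some 5 N, at most 6 N, near the end of a full stroke, then meets a hard stop: press with 9 to 10 N to be sure. An EMPTY mould stops at 18 mm, one HOLDING A CHEESE at 8 mm
- collar_1 (a joint): brass snap collar, 26 mm across, 4 mm thick, round the plunger stem of mould_1 under the head, m: 0 (up) at the start. The head pushes it down; only within about 2 mm of the plunger's stop does it click over, and then it stays down at that depth (8 or 18 mm) as a record; after a shorter press it comes back up to 0
- mould_2: one of up to six look-alike loose cheese moulds (220 to 350 g; weight tells nothing): white cylinder 54 mm across, 64 mm foot flange 6 mm thick, lid 60 mm above the underside; spring plunger on top, black head 40 mm across, 8 mm thick, its top 92 mm above the underside when up. Grip the white body about 50 mm up, head between the fingers. Origin: centre of underside, z up. No pose: absent
- plunger_2 (a joint): plunger of mould_2, m: 0 = up, grows as the head is pressed; springs back. It takes 2 N to start and rises to some 5 N, at most 6 N, near the end of a full stroke, then meets a hard stop: press with 9 to 10 N to be sure. An EMPTY mould stops at 18 mm, one HOLDING A CHEESE at 8 mm
- collar_2 (a joint): brass snap collar, 26 mm across, 4 mm thick, round the plunger stem of mould_2 under the head, m: 0 (up) at the start. The head pushes it down; only within about 2 mm of the plunger's stop does it click over, and then it stays down at that depth (8 or 18 mm) as a record; after a shorter press it comes back up to 0
- mould_3: one of up to six look-alike loose cheese moulds (220 to 350 g; weight tells nothing): white cylinder 54 mm across, 64 mm foot flange 6 mm thick, lid 60 mm above the underside; spring plunger on top, black head 40 mm across, 8 mm thick, its top 92 mm above the underside when up. Grip the white body about 50 mm up, head between the fingers. Origin: centre of underside, z up. No pose: absent
- plunger_3 (a joint): plunger of mould_3, m: 0 = up, grows as the head is pressed; springs back. It takes 2 N to start and rises to some 5 N, at most 6 N, near the end of a full stroke, then meets a hard stop: press with 9 to 10 N to be sure. An EMPTY mould stops at 18 mm, one HOLDING A CHEESE at 8 mm
- collar_3 (a joint): brass snap collar, 26 mm across, 4 mm thick, round the plunger stem of mould_3 under the head, m: 0 (up) at the start. The head pushes it down; only within about 2 mm of the plunger's stop does it click over, and then it stays down at that depth (8 or 18 mm) as a record; after a shorter press it comes back up to 0
- mould_4: one of up to six look-alike loose cheese moulds (220 to 350 g; weight tells nothing): white cylinder 54 mm across, 64 mm foot flange 6 mm thick, lid 60 mm above the underside; spring plunger on top, black head 40 mm across, 8 mm thick, its top 92 mm above the underside when up. Grip the white body about 50 mm up, head between the fingers. Origin: centre of underside, z up. No pose: absent
- plunger_4 (a joint): plunger of mould_4, m: 0 = up, grows as the head is pressed; springs back. It takes 2 N to start and rises to some 5 N, at most 6 N, near the end of a full stroke, then meets a hard stop: press with 9 to 10 N to be sure. An EMPTY mould stops at 18 mm, one HOLDING A CHEESE at 8 mm
- collar_4 (a joint): brass snap collar, 26 mm across, 4 mm thick, round the plunger stem of mould_4 under the head, m: 0 (up) at the start. The head pushes it down; only within about 2 mm of the plunger's stop does it click over, and then it stays down at that depth (8 or 18 mm) as a record; after a shorter press it comes back up to 0
- mould_5: one of up to six look-alike loose cheese moulds (220 to 350 g; weight tells nothing): white cylinder 54 mm across, 64 mm foot flange 6 mm thick, lid 60 mm above the underside; spring plunger on top, black head 40 mm across, 8 mm thick, its top 92 mm above the underside when up. Grip the white body about 50 mm up, head between the fingers. Origin: centre of underside, z up. No pose: absent
- plunger_5 (a joint): plunger of mould_5, m: 0 = up, grows as the head is pressed; springs back. It takes 2 N to start and rises to some 5 N, at most 6 N, near the end of a full stroke, then meets a hard stop: press with 9 to 10 N to be sure. An EMPTY mould stops at 18 mm, one HOLDING A CHEESE at 8 mm
- collar_5 (a joint): brass snap collar, 26 mm across, 4 mm thick, round the plunger stem of mould_5 under the head, m: 0 (up) at the start. The head pushes it down; only within about 2 mm of the plunger's stop does it click over, and then it stays down at that depth (8 or 18 mm) as a record; after a shorter press it comes back up to 0
- mould_6: one of up to six look-alike loose cheese moulds (220 to 350 g; weight tells nothing): white cylinder 54 mm across, 64 mm foot flange 6 mm thick, lid 60 mm above the underside; spring plunger on top, black head 40 mm across, 8 mm thick, its top 92 mm above the underside when up. Grip the white body about 50 mm up, head between the fingers. Origin: centre of underside, z up. No pose: absent
- plunger_6 (a joint): plunger of mould_6, m: 0 = up, grows as the head is pressed; springs back. It takes 2 N to start and rises to some 5 N, at most 6 N, near the end of a full stroke, then meets a hard stop: press with 9 to 10 N to be sure. An EMPTY mould stops at 18 mm, one HOLDING A CHEESE at 8 mm
- collar_6 (a joint): brass snap collar, 26 mm across, 4 mm thick, round the plunger stem of mould_6 under the head, m: 0 (up) at the start. The head pushes it down; only within about 2 mm of the plunger's stop does it click over, and then it stays down at that depth (8 or 18 mm) as a record; after a shorter press it comes back up to 0
- board: ripening board: fixed wooden slab 300 mm (its x) by 140 mm (its y), 20 mm thick, for the moulds that hold a cheese. Origin: centre of its underside on the table; it may lie on the left or the right, a little turned
- tub: wash tub: fixed open steel tub 300 mm (its x) by 160 mm (its y) outside, 45 mm high, walls 6 mm, inner floor 6 mm above the table, for the empty moulds. Origin: centre of its underside on the table; it stands on the side where the board is not
- waxed_cheese: small orange waxed cheese, 60 mm across, 38 mm high, standing among the moulds; not part of the job. Origin: centre of underside
- honey_jar: amber glass jar with brass-coloured cap, 50 mm across, 75 mm high, standing among the moulds; not part of the job. Origin: centre of underside
- card_stand: blank price card 60 mm wide (its y), 57 mm high, in a small dark wooden foot, standing among the moulds; not part of the job. Origin: centre of underside
- spatula: spatula about 0.25 m long lying along x between the moulds and a side; not part of the job. Origin: middle of underside
There are look-alikes about, which are no part of the job. Leave any red look-alike of the mould_6 alone.

How it is judged:
By the outcome, as a careful person would: the job done as asked, in the order asked, and still so for the second after the job is handed in, with the robot touching nothing.
Of mould_1, mould_2, mould_3, mould_4, mould_5, mould_6 only 4 to 6 are there at a start; the rules pass over those that are not, and their reading is None.
At some moment in a run one of mould_1, mould_2, mould_3, mould_4, mould_5, mould_6 may be knocked a few centimetres aside while the robot is not near it.
It also fails if it takes over 210 s, if anything falls off the work surface, if the arm or the gripper's body presses on something with over 40 N, if the wrist force passes 120 N, or if a joint passes its speed limit or range.

ROBOT

A 7-joint arm with a two-finger parallel gripper is mounted at the origin on the work surface. World frame = base frame: x ahead of the robot, y to its left, z up, the work surface at z = 0. Lengths are in m, angles in rad, forces in N, time in s.
With the tool pointing down it reaches from about 0.425 to 0.875 m from the base axis. Payload 4.7 kg.
Tool frame: the origin (TCP) lies between the finger pads; the fingertips stand 19 mm ahead of it and the grasp point (between the pads) is the TCP (ctrl.tip_extent is the distance from the TCP to the fingertips, in m); z points along the fingers, y is the line along which they close (so a half turn about z gives the same grasp; the last joint's range is limited). The gripper opens to 87 mm and grips with 3 to 60 N. Pads are 19 mm wide; open, the fingers measure 117 mm over their backs; the gripper's body (75 mm by 190 mm) begins 51 mm behind the grasp point.
Start: joints at [1.292, 0.321, -0.07, 1.45, 0.023, 1.371, -0.057], TCP at [0.188, -0.622, 0.242] pointing down, gripper open.
Joint ranges: [-2.86, 2.86], [-0.3, 2.09], [-1.38, 1.24], [0.06, 2.45], [-1.56, 4.7], [0.09, 2.05], [-2.69, 2.69]. Speed limits (rad/s): [2.57, 2.57, 3.14, 3.14, 3.14, 3.14, 3.14].

INTERFACE

Orientations are given as a rotation vector (axis times angle).
In Python, from bench import ctrl gives the robot as it stands.
- The arm moves only by the shell command python3 -m crank 'ROWS' [OPENING] [FORCE]. ROWS is JSON, a list of rows, each an object of numbers: "tx", "ty", "tz": the shift along the tool's x, y, z in mm; "turn": the turn about the tool's z in units of 5 degrees (1.0 is 5 degrees). In form: [{"tx": .., "ty": .., "tz": .., "turn": ..}, ...]. A call has 1 to 5 rows; each row is the pose to reach, as a shift and turn from the pose commanded when the call began, along the tool's axes at that moment; what a row does not reach only later rows make up. A row lasts 1/8 s, in which the tool goes at most 62.5 mm and 10.7 degrees, less where a joint would pass 70% of its speed; a pose out of reach is approached as far as the arm can. A call with a gripper value outside its range is refused whole. OPENING is the finger opening in mm, from 0 to 87, set as the call begins (- or left out, the last holds). The fingers move at their own pace and stop on an object; FORCE is the grip in N (left out, the last holds). Time passes only in rows, so rows that repeat a pose let the fingers close. It gives the time, the measured TCP pose, the force, the opening and the grip force at its end, in the units of the state.
- ctrl.get_state(): the state, without advancing time (a new reading comes with each control period).
- ctrl.get_image(name): name is "scene" or "top"; returns (picture, depth): 384x512x3 uint8, red, green, blue; 384x512 float32, m along the optical axis (not along the pixel's ray), 0 where there is no reading.
- ctrl.camera_model(name): a dict with "intrinsics" (3x3 intrinsics, pixels), "dist_coeffs" ([k1, k2, p1, p2, k3] as OpenCV has them; the pictures are not rectified), "origin" and "orientation" of the camera in the world. Camera axes: x right, y down, z forward; pixel columns grow to the right and rows downward; lengths in m; the calibration is good to about 2 mm. A picture is of the moment at which its call begins. camera_model takes no time and is no camera call.
- ctrl.close_job(): hands the job in; it is judged then, once.
Trained networks look in the newest picture that a camera, given by its name, has taken for a name from the list of things; names that differ only in an ending like _2 or _b are one class to them, and where a whole thing is asked for, a point or a joint stands for the part that bears it (a point fixed in the world has none). Each returns a list of dicts, best first, with "confidence" (0 to 1); they miss things now and then, are a little off and sometimes report something else, mostly with a low value. They report only what shows in the picture. A call takes as long as a camera call. They do not tell look-alikes from the thing itself.
- ctrl.recognise(camera, query): "xyz" ([x, y, z] in m, in world coordinates, good to about 4 mm: the middle of the surface that is visible of it).
- ctrl.mark_of(camera, query): "xyz" ([x, y, z] in m, in world coordinates, good to about 4 mm: a listed point, or the origin of a listed thing).
The state is a dict: "time": time; "joint_positions": joint angles; "qd": joint speeds; "joint_torque": joint torques, N m; "position": TCP position; "tool_rot": TCP orientation; "ft_force": force on the tool from outside, world axes, zero at the start; "torque": the same for the moment, N m; "grip_width": opening from 0.0 (shut) to 1.0 (fully open); "grip_force": force on a finger pad.
Only numpy, scipy, OpenCV 4.12 (cv2) and the standard library are available. Lean on these libraries where they do the work, as an engineer would, in place of code of your own. Each camera call takes 0.05 s, during which the arm holds its last target. There are 200 camera calls.

## Working session

There is one attempt and no reset: what is moved stays moved. The work goes in short steps, Python scripts to look and compute and a shell command to move; the robot and the scene stay as the last step left them, time stands still between calls to the robot, and variables do not carry over. Pictures are saved under pics/ and viewed, at most 14 in all, crops included, and the job is handed in when it is done.

```bash
ls; mkdir -p pics
cat > h.py <<'E'
import numpy as np, cv2
from bench import ctrl
from scipy.spatial.transform import Rotation as R
def cam(n):
    m=ctrl.camera_model(n); o=np.array(m["orientation"],float)
    Rm=o if o.shape==(3,3) else R.from_rotvec(o).as_matrix()
    return np.array(m["intrinsics"]),np.array(m["dist_coeffs"]),np.array(m["origin"]),Rm
def cloud(n,d):
    K,D,o,Rm=cam(n); h,w=d.shape
    u,v=np.meshgrid(np.arange(w),np.arange(h))
    p=cv2.undistortPoints(np.stack([u,v],-1).reshape(-1,1,2).astype(np.float64),K,D).reshape(h,w,2)
    P=np.dstack([p,np.ones((h,w))])*d[...,None]
    return P@Rm.T+o
def proj(n,P):
    K,D,o,Rm=cam(n); return cv2.projectPoints((np.array(P,float).reshape(-1,3)-o)@Rm,np.zeros(3),np.zeros(3),K,D)[0].reshape(-1,2)
E
python3 - <<'E'
from h import *
s=ctrl.get_state(); print(s)
for n in("scene","top"):
    print(ctrl.camera_model(n))
    im,d=ctrl.get_image(n); cv2.imwrite(f"pics/{n}0.png",cv2.resize(im[...,::-1],(800,600))); np.savez(f"{n}0.npz",im=im,d=d)
    for q in("mould_1","board","tub","waxed_cheese","honey_jar","card_stand","spatula"):
        for r in ctrl.mark_of(n,q): print(n,q,np.round(r["xyz"],3),round(r["confidence"],2),proj(n,r["xyz"]).round())
E
```

```text
pics
{'time': 0.0, 'joint_positions': array([ 1.2921011 ,  0.32186255, -0.07008859,  1.45166397,  0.0226184 ,
        1.37078009, -0.05692921]), 'qd': array([ 3.69707929e-04,  1.15136034e-03,  9.68052362e-05,  1.94582109e-03,
        6.54157813e-04, -1.01890349e-03, -4.55002365e-04]), 'joint_torque': array([-1.53715973e-04, -4.91290390e+01, -4.04249439e-01, -3.12525201e+01,
       -6.41333009e-02,  4.38219379e-02,  1.74181118e-04]), 'position': array([ 0.18741322, -0.6218654 ,  0.24044136]), 'tool_rot': array([-3.10611890e+00, -4.58018519e-01,  6.16352000e-04]), 'ft_force': array([ 0.76472885, -0.14714128,  0.00366862]), 'torque': array([ 0.03999176,  0.02176903, -0.0266654 ]), 'grip_force': 0.0, 'grip_width': 0.9989445120482427}
{'intrinsics': array([[438.87247528,   0.        , 249.38859675],
       [  0.        , 438.87247528, 193.49966464],
       [  0.        ,   0.        ,   1.        ]]), 'dist_coeffs': array([-0.16685155,  0.        ,  0.        ,  0.        ,  0.        ]), 'origin': array([1.08147097, 0.39320273, 0.86630458]), 'orientation': array([-1.21438679, -2.43842359
[... 1442 characters left out ...]
]]
top mould_1 [ 0.552 -0.014  0.001] 0.85 [[261. 202.]]
top mould_1 [ 0.449 -0.113 -0.001] 0.84 [[296. 239.]]
top mould_1 [0.671 0.009 0.001] 0.72 [[253. 159.]]
top mould_1 [0.688 0.133 0.   ] 0.64 [[209. 152.]]
top mould_1 [ 0.426 -0.009  0.002] 0.56 [[258. 247.]]
top board [0.48  0.356 0.005] 0.68 [[127. 225.]]
top tub [ 0.477 -0.358 -0.002] 0.74 [[383. 230.]]
top waxed_cheese [ 0.431  0.104 -0.006] 0.91 [[217. 245.]]
top honey_jar [ 0.687 -0.118  0.001] 0.85 [[299. 154.]]
top honey_jar [ 0.427 -0.009 -0.002] 0.19 [[259. 247.]]
top card_stand [ 0.566  0.12  -0.001] 0.7 [[212. 196.]]
top spatula [ 0.541  0.202 -0.002] 0.86 [[183. 204.]]
top spatula [ 0.689 -0.111  0.003] 0.72 [[296. 153.]]
```

View pics/top0.png

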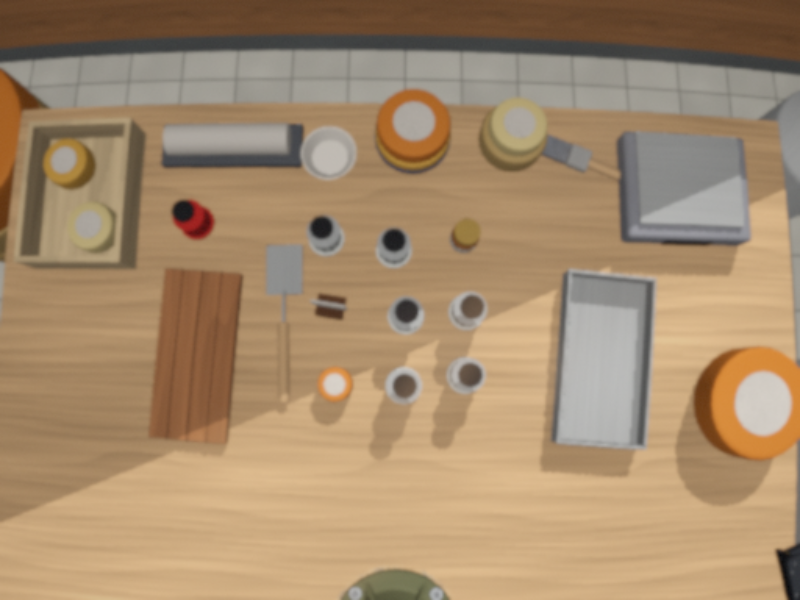

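View pics/scene0.png

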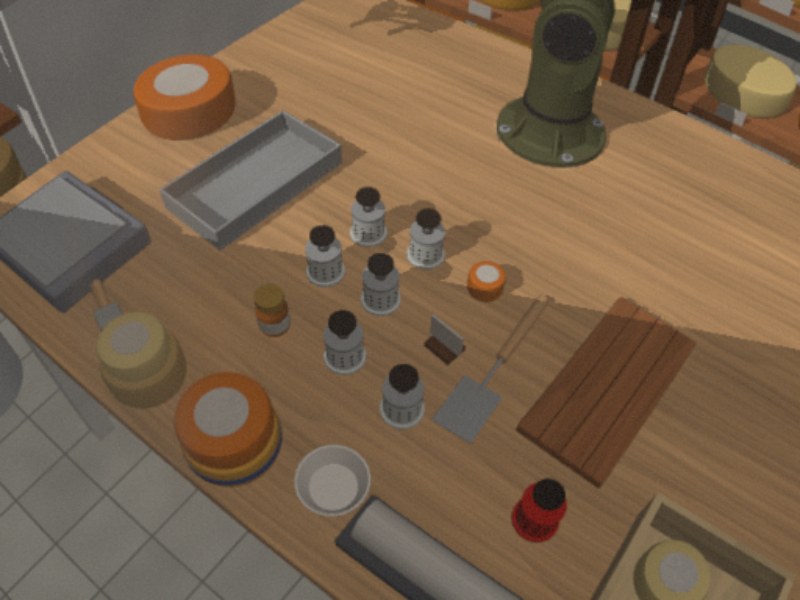

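Run:
```python
from h import *
# refine: head tops (z~92) and body lids via depth in both cameras
N=[(.719,.37),(.449,-.115),(.559,-.116),(.551,-.013),(.687,.133),(.672,.01),(.427,-.008)]
for n in("scene","top"):
    z=np.load(n+"0.npz"); P=cloud(n,z["d"]); im=z["im"].astype(int)
    for c in N:
        m=(np.hypot(P[...,0]-c[0],P[...,1]-c[1])<.035)&(P[...,2]>.085)&(P[...,2]<.1)
        q=P[m]; print(n,c,m.sum(),((q[:,:2].max(0)+q[:,:2].min(0))/2).round(4),q.mean(0).round(4),im[m].mean(0).round())
    for lab,cy in(("board",.357),("tub",-.361)):
        m=(abs(P[...,1]-cy)<.13)&(abs(P[...,0]-.477)<.2)&((P[...,2]>.014)&(P[...,2]<.026) if lab=="board" else (P[...,2]>.04)&(P[...,2]<.05))
        print(n,lab,m.sum(),cv2.minAreaRect(P[m][:,:2].astype(np.float32)))
```

```text
scene (0.719, 0.37) 341 [0.7176 0.3701] [0.7188 0.3701 0.0927] [36. 28. 25.]
scene (0.449, -0.115) 163 [ 0.4501 -0.1152] [ 0.451 -0.113  0.093] [59. 49. 41.]
scene (0.559, -0.116) 179 [ 0.5605 -0.1164] [ 0.5623 -0.1156  0.0928] [53. 45. 39.]
scene (0.551, -0.013) 197 [ 0.5517 -0.0095] [ 0.5537 -0.0087  0.0928] [49. 43. 38.]
scene (0.687, 0.133) 273 [0.6901 0.1332] [0.6913 0.1344 0.0926] [42. 36. 32.]
scene (0.672, 0.01) 234 [0.6695 0.0131] [0.6713 0.014  0.0925] [42. 36. 32.]
scene (0.427, -0.008) 173 [ 0.4307 -0.0068] [ 0.4316 -0.0065  0.0927] [56. 47. 39.]
scene board 6743 ((0.49913156032562256, 0.38955438137054443), (0.20399783551692963, 0.3430958688259125), 86.52982330322266)
scene tub 748 ((0.47786158323287964, -0.3580126464366913), (0.16736552119255066, 0.3034544587135315), 85.38008117675781)
top (0.719, 0.37) 181 [0.7148 0.3698] [0.7148 0.3693 0.0923] [57. 37. 34.]
top (0.449, -0.115) 197 [ 0.4481 -0.1136] [ 0.448  -0.1141  0.092 ] [105.  93.  82.]
top (0.559, -0.116) 189 [ 0.5587 -0.1161] [ 0.5589 -0.1163  0.0919] [110.  94.  81.]
top (0.551, -0.013) 190 [ 0.5507 -0.0086] [ 0.5501 -0.0094  0.0918] [68. 65. 64.]
top (0.687, 0.133) 187 [0.6877 0.1342] [0.688  0.1343 0.0919] [53. 51. 49.]
top (0.672, 0.01) 186 [0.6683 0.0135] [0.6681 0.0131 0.092 ] [51. 50. 50.]
top (0.427, -0.008) 194 [ 0.4292 -0.0077] [ 0.4285 -0.0074  0.092 ] [110.  96.  84.]
top board 5437 ((0.4986913204193115, 0.39047104120254517), (0.20666448771953583, 0.34570828080177307), 86.89942169189453)
top tub 766 ((0.47712305188179016, -0.3587164282798767), (0.16219444572925568, 0.30261436104774475), 85.37039184570312)
```

The top view shows six white moulds with heads at 800-px positions (468,307), (470,375), (406,312), (404,384), (394,241) and (323,229). The red look-alike is at (190,215) and stays put. The board is on the left and the tub on the right. I'll confirm with one enlarged crop, and fit the board and work out the first shift.

```bash
cat >> h.py <<'E'
def to(x,y,z,yaw=None,T=None):
    """shift/turn in tool axes from present pose; yaw = world heading (deg) of the finger line (mod 180)"""
    s=ctrl.get_state(); Rm=R.from_rotvec(s["tool_rot"]).as_matrix(); p=np.array(s["position"])
    d=Rm.T@(np.array([x,y,z])-p)*1e3
    h=np.degrees(np.arctan2(Rm[1,1],Rm[0,1])); t=0
    if yaw is not None: t=-((yaw-h+90)%180-90)/5   # tool z down: turn sign flipped
    print("shift",d.round(1),"turn",round(t,2),"| pos",p.round(4),"head",round(h,1),"down",Rm[:,2].round(3),"F",np.round(s["ft_force"],1),"t",round(s["time"],2),"q7",round(s["joint_positions"][6],2))
def moulds(n="top",save=None):
    im,d=ctrl.get_image(n); P=cloud(n,d)
    if save: cv2.imwrite(save,im[...,::-1])
    np.savez(n+"_last.npz",im=im,d=d)
    for r in ctrl.mark_of(n,"mould_1"):
        c=r["xyz"]; m=(np.hypot(P[...,0]-c[0],P[...,1]-c[1])<.035)&(P[...,2]>c[2]+.08)&(P[...,2]<c[2]+.105)
        q=P[m]
        if len(q)>20: print("mould",np.round(c,3),round(r["confidence"],2),"head",((q[:,:2].max(0)+q[:,:2].min(0))/2).round(4),np.median(q[:,2]).round(4),m.sum())
        else: print("mould",np.round(c,3),round(r["confidence"],2),"no head")
E
python3 - <<'E'
from h import *
z=np.load("top0.npz"); P=cloud("top",z["d"]); im=z["im"]
m=(abs(P[...,1]-.357)<.09)&(abs(P[...,0]-.477)<.165)&(P[...,2]>.015)&(P[...,2]<.026)
m=m.astype(np.uint8); n,l,st,c=cv2.connectedComponentsWithStats(m); k=1+st[1:,4].argmax()
print(cv2.minAreaRect(P[l==k][:,:2].astype(np.float32)))
cv2.imwrite("pics/crop1.png",cv2.resize(im[120:265,100:320,::-1],(792,522),interpolation=cv2.INTER_CUBIC))
to(.56,-.116,.2,85.4); to(.56,-.116,.2,90)
E
```

```text
((0.47525519132614136, 0.3595113158226013), (0.14243802428245544, 0.3023672103881836), 86.84630584716797)
shift [ 502.7 -377.4   41.5] turn 4.27 | pos [ 0.1876 -0.6224  0.2416] head -73.2 down [-0. -0. -1.] F [-0.3 -0.3  0.7] t 0.8 q7 -0.06
shift [ 502.7 -377.4   41.5] turn 3.35 | pos [ 0.1876 -0.6224  0.2416] head -73.2 down [-0. -0. -1.] F [-0.3 -0.3  0.7] t 0.8 q7 -0.06
```

View pics/crop1.png

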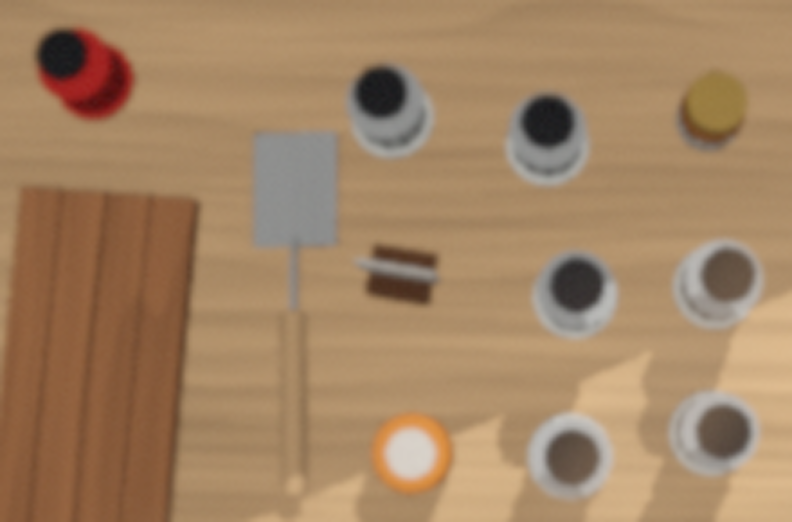

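The crop confirms six white moulds. The red one, at crop (85,70), is the look-alike. I'll move over mould B with the fingers shut.

```bash
python3 -m crank '[{"tx":50,"ty":-38},{"tx":100,"ty":-76},{"tx":150,"ty":-113},{"tx":200,"ty":-150},{"tx":250,"ty":-188,"tz":20}]' 0 20; python3 -m crank '[{"tx":50,"ty":-38,"turn":1},{"tx":100,"ty":-76,"turn":2},{"tx":150,"ty":-113,"turn":3},{"tx":200,"ty":-150,"turn":4},{"tx":253,"ty":-189,"tz":22,"turn":4}]'; python3 -m crank '[{"tx":0}]'
python3 - <<'E'
from h import *
moulds(); to(.56,-.116,.125,87)
E
```

```text
mould [ 0.425 -0.008 -0.001] 0.98 head [ 0.4292 -0.0076] 0.092 197
mould [ 0.558 -0.122  0.003] 0.7 head [ 0.5588 -0.1161] 0.0918 187
mould [ 0.686  0.132 -0.002] 0.68 head [0.6882 0.1342] 0.0923 188
mould [0.672 0.009 0.003] 0.67 head [0.6681 0.0134] 0.0922 187
mould [ 0.551 -0.014 -0.001] 0.65 head [ 0.5507 -0.0087] 0.0918 189
mould [ 0.43   0.105 -0.002] 0.64 no head
mould [ 0.717  0.369 -0.   ] 0.61 head [0.7144 0.3702] 0.0921 181
mould [ 0.449 -0.115 -0.005] 0.59 head [ 0.4481 -0.1135] 0.0919 197
shift [ 502.7 -377.4  116.5] turn 3.95 | pos [ 0.1876 -0.6224  0.2416] head -73.2 down [-0. -0. -1.] F [-0.2 -1.1 -0.2] t 0.9 q7 -0.06$[0]: bad value
$[0]: bad value
$[0]: bad value
```

```bash
python3 -m crank '[{"tx":50.0,"ty":-38.0,"tz":0.0,"turn":0.0},{"tx":100.0,"ty":-76.0,"tz":0.0,"turn":0.0},{"tx":150.0,"ty":-113.0,"tz":0.0,"turn":0.0},{"tx":200.0,"ty":-150.0,"tz":10.0,"turn":0.0},{"tx":250.0,"ty":-188.0,"tz":20.0,"turn":0.0}]' 0 20
python3 - <<'E'
from h import *
to(.56,-.116,.2,87)
E
```

```text
time: 1.52
position: [0.3727, -0.3701, 0.2221]
tool_rot: [3.107, 0.458, 0.001]
ft_force: [1.1, -0.0, 1.1]
grip_width: 0.517
grip_force: 0.0
shift [ 252.6 -189.2   21.9] turn 3.95 | pos [ 0.3727 -0.3701  0.2221] head -73.2 down [ 0.001 -0.001 -1.   ] F [ 1.1 -0.   1.1] t 1.52 q7 -0.57
```

```bash
python3 -m crank '[{"tx":50,"ty":-38,"tz":0,"turn":1},{"tx":100,"ty":-76,"tz":0,"turn":2},{"tx":150,"ty":-113,"tz":0,"turn":3},{"tx":200,"ty":-150,"tz":20,"turn":4},{"tx":253,"ty":-189,"tz":50,"turn":4}]'; python3 -m crank '[{"tx":0,"ty":0,"tz":0,"turn":0}]';  python3 - <<'E'
from h import *
to(.5595,-.116,.115,87)
E
```

```text
time: 2.15
position: [0.5539, -0.1257, 0.1778]
tool_rot: [3.139, -0.09, 0.004]
ft_force: [0.9, -0.7, -0.9]
grip_width: 0.021
grip_force: 0.0
time: 2.28
position: [0.5531, -0.1207, 0.1752]
tool_rot: [-3.137, 0.073, 0.004]
ft_force: [0.0, -0.5, -0.7]
grip_width: 0.011
grip_force: 0.0
shift [ 6.4 -4.8 60.2] turn 0.06 | pos [ 0.5531 -0.1207  0.1752] head -92.7 down [-0.002  0.004 -1.   ] F [ 0.  -0.5 -0.7] t 2.27 q7 -1.54
```

```bash
python3 -m crank '[{"tx":6,"ty":-5,"tz":30,"turn":0},{"tx":6,"ty":-5,"tz":60,"turn":0},{"tx":6,"ty":-5,"tz":60,"turn":0}]'; python3 -m crank '[{"tx":0,"ty":0,"tz":3,"turn":0},{"tx":0,"ty":0,"tz":6,"turn":0},{"tx":0,"ty":0,"tz":9,"turn":0},{"tx":0,"ty":0,"tz":10,"turn":0},{"tx":0,"ty":0,"tz":10,"turn":0}]';python3 -m crank '[{"tx":0,"ty":0,"tz":1,"turn":0},{"tx":0,"ty":0,"tz":2,"turn":0},{"tx":0,"ty":0,"tz":2,"turn":0}]'|head -4
```

```text
time: 2.65
position: [0.5563, -0.1233, 0.1152]
tool_rot: [-3.14, 0.09, 0.008]
ft_force: [0.3, 0.6, -0.1]
grip_width: 0.006
grip_force: 0.0
time: 3.28
position: [0.5591, -0.1229, 0.1077]
tool_rot: [3.14, -0.089, 0.003]
ft_force: [1.5, -1.7, 1.8]
grip_width: 0.006
grip_force: 1.1
time: 3.65
position: [0.5586, -0.1226, 0.1052]
tool_rot: [3.14, -0.088, 0.001]
ft_force: [2.0, -1.3, 3.6]
```

```bash
python3 -m crank '[{"tx":0,"ty":0,"tz":2,"turn":0},{"tx":0,"ty":0,"tz":4,"turn":0},{"tx":0,"ty":0,"tz":4,"turn":0}]'|head -4;python3 -m crank '[{"tx":0,"ty":0,"tz":1,"turn":0},{"tx":0,"ty":0,"tz":2,"turn":0},{"tx":0,"ty":0,"tz":2,"turn":0}]'|head -4
```

```text
time: 4.03
position: [0.5586, -0.1225, 0.1011]
tool_rot: [3.14, -0.088, 0.001]
ft_force: [2.0, -0.8, 3.7]
time: 4.4
position: [0.5586, -0.1225, 0.0992]
tool_rot: [3.14, -0.088, 0.001]
ft_force: [2.9, -0.4, 3.9]
```

```bash
python3 -m crank '[{"tx":0,"ty":0,"tz":3,"turn":0},{"tx":0,"ty":0,"tz":6,"turn":0},{"tx":0,"ty":0,"tz":6,"turn":0}]'|head -4;python3 -m crank '[{"tx":0,"ty":0,"tz":1.5,"turn":0},{"tx":0,"ty":0,"tz":1.5,"turn":0},{"tx":0,"ty":0,"tz":1.5,"turn":0}]'|head -4;python3 -m crank '[{"tx":0,"ty":0,"tz":1.5,"turn":0},{"tx":0,"ty":0,"tz":1.5,"turn":0},{"tx":0,"ty":0,"tz":1.5,"turn":0}]'|head -4
```

```text
time: 4.78
position: [0.5587, -0.1226, 0.0935]
tool_rot: [3.14, -0.088, 0.001]
ft_force: [1.0, -1.4, 5.8]
time: 5.15
position: [0.5589, -0.1226, 0.0933]
tool_rot: [3.139, -0.088, 0.001]
ft_force: [-1.4, -0.6, 13.9]
time: 5.52
position: [0.559, -0.1226, 0.0932]
tool_rot: [3.139, -0.088, 0.001]
ft_force: [-5.9, 0.2, 22.7]
```

Mould B went down the full 18 mm under 14 to 23 N, so it is EMPTY. Next I lift, open and grip it.

```bash
python3 -m crank '[{"tx":0,"ty":0,"tz":-20,"turn":0},{"tx":0,"ty":0,"tz":-50,"turn":0},{"tx":0,"ty":0,"tz":-50,"turn":0},{"tx":0,"ty":0,"tz":-50,"turn":0}]' 82|head -4
python3 - <<'E'
from h import *
to(.5595,-.116,.05,85.4)
im,d=ctrl.get_image("scene"); cv2.imwrite("pics/s1.png",cv2.resize(im[100:260,140:300,::-1],(600,600)))
E
```

```text
time: 6.02
position: [0.5571, -0.1221, 0.1387]
tool_rot: [-3.14, 0.088, 0.005]
ft_force: [0.2, 0.6, -1.5]
shift [ 2.3 -6.2 88.7] turn 0.28 | pos [ 0.5571 -0.1221  0.1387] head -93.2 down [-0.003  0.001 -1.   ] F [ 0.2  0.6 -1.5] t 6.03 q7 -1.57
```

View pics/s1.png

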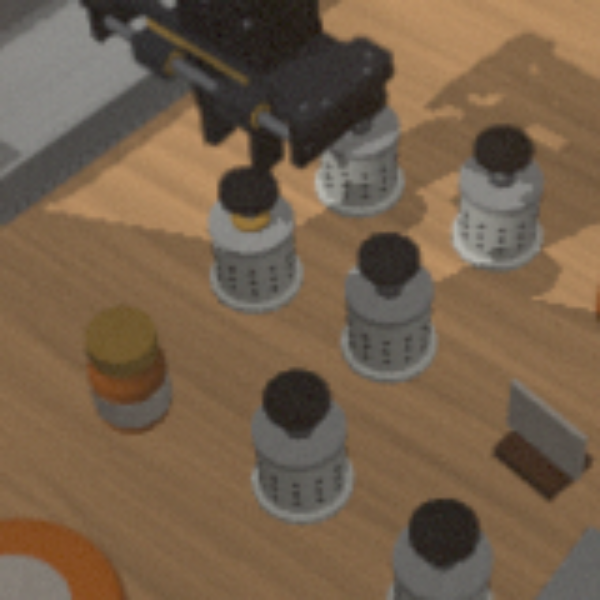

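The crop shows mould B's head at (248,190) with its brass collar down on the lid at (250,217), so the click was recorded. Now grip it.

```bash
python3 -m crank '[{"tx":2,"ty":-6,"tz":0,"turn":0.3},{"tx":2,"ty":-6,"tz":0,"turn":0.3},{"tx":2,"ty":-6,"tz":40,"turn":0.3},{"tx":2,"ty":-6,"tz":88,"turn":0.3},{"tx":2,"ty":-6,"tz":88,"turn":0.3}]' 82 |head -4
python3 - <<'E'
from h import *
to(.5595,-.116,.05,85.4)
E
python3 -m crank '[{"tx":0,"ty":0,"tz":0,"turn":0},{"tx":0,"ty":0,"tz":0,"turn":0},{"tx":0,"ty":0,"tz":0,"turn":0},{"tx":0,"ty":0,"tz":0,"turn":0}]' 40 20; python3 -m crank '[{"tx":0,"ty":0,"tz":-10,"turn":0},{"tx":0,"ty":0,"tz":-50,"turn":0},{"tx":0,"ty":0,"tz":-110,"turn":0},{"tx":0,"ty":0,"tz":-130,"turn":0},{"tx":0,"ty":0,"tz":-130,"turn":0}]'
python3 - <<'E'
from h import *
u=np.array([np.cos(np.radians(-4.6)),np.sin(np.radians(-4.6))]);c=np.array([.4775,-.3585])
for k in(105,35,-35,-105): print(k,(c+u*k/1e3).round(4))
p=c+u*.105; to(p[0],p[1],.18,85.4)
E
```

```text
time: 6.7
position: [0.5567, -0.1162, 0.0479]
tool_rot: [-3.137, 0.129, 0.015]
ft_force: [-0.9, 0.4, -0.5]
shift [ 2.8 -0.4 -2.1] turn -0.02 | pos [ 0.5567 -0.1162  0.0479] head -94.7 down [-0.009  0.002 -1.   ] F [-0.9  0.4 -0.5] t 6.7 q7 -1.65
time: 7.2
position: [0.5616, -0.1175, 0.0534]
tool_rot: [3.137, -0.13, 0.003]
ft_force: [0.2, -1.4, 3.9]
grip_width: 0.613
grip_force: 20.0
time: 7.82
position: [0.5617, -0.1165, 0.184]
tool_rot: [3.138, -0.129, 0.005]
ft_force: [-0.4, 0.4, -4.0]
grip_width: 0.612
grip_force: 20.0
105 [ 0.5822 -0.3669]
35 [ 0.5124 -0.3613]
-35 [ 0.4426 -0.3557]
-105 [ 0.3728 -0.3501]
shift [ 41.  247.9   4.3] turn -0.02 | pos [ 0.5617 -0.1165  0.184 ] head -94.7 down [ 0.003 -0.001 -1.   ] F [-0.4  0.4 -4. ] t 7.83 q7 -1.59
```

```bash
python3 -m crank '[{"tx":8,"ty":50,"tz":0,"turn":0},{"tx":16,"ty":100,"tz":0,"turn":0},{"tx":24,"ty":150,"tz":0,"turn":0},{"tx":32,"ty":200,"tz":0,"turn":0},{"tx":41,"ty":248,"tz":0,"turn":0}]'|head -4;python3 -m crank '[{"tx":0,"ty":0,"tz":0,"turn":0},{"tx":0,"ty":0,"tz":40,"turn":0},{"tx":0,"ty":0,"tz":80,"turn":0},{"tx":0,"ty":0,"tz":105,"turn":0},{"tx":0,"ty":0,"tz":105,"turn":0}]'|head -4
python3 - <<'E'
from h import *
to(.5822,-.3669,.0594,85.4)
E
```

```text
time: 8.45
position: [0.5799, -0.3682, 0.1792]
tool_rot: [-3.137, 0.13, 0.006]
ft_force: [-0.1, 0.3, -2.8]
time: 9.07
position: [0.5784, -0.3645, 0.0724]
tool_rot: [-3.134, 0.127, 0.012]
ft_force: [-0.9, -0.8, -2.4]
shift [ 4.1  2.1 12.9] turn -0.01 | pos [ 0.5784 -0.3645  0.0724] head -94.7 down [-0.007  0.005 -1.   ] F [-0.9 -0.8 -2.4] t 9.07 q7 -1.27
```

```bash
python3 -m crank '[{"tx":3,"ty":2,"tz":5,"turn":0},{"tx":3,"ty":2,"tz":10,"turn":0},{"tx":3,"ty":2,"tz":12,"turn":0},{"tx":3,"ty":2,"tz":13,"turn":0},{"tx":3,"ty":2,"tz":13,"turn":0}]'|head -4;python3 -m crank '[{"tx":0,"ty":0,"tz":1,"turn":0},{"tx":0,"ty":0,"tz":2,"turn":0},{"tx":0,"ty":0,"tz":2,"turn":0}]'|head -4
```

```text
time: 9.7
position: [0.5841, -0.3694, 0.0644]
tool_rot: [3.139, -0.129, 0.0]
ft_force: [0.0, -0.2, -3.3]
time: 10.07
position: [0.584, -0.3694, 0.062]
tool_rot: [-3.139, 0.129, 0.0]
ft_force: [-0.0, -1.1, -2.5]
```

```bash
python3 -m crank '[{"tx":0,"ty":0,"tz":1,"turn":0},{"tx":0,"ty":0,"tz":2,"turn":0},{"tx":0,"ty":0,"tz":2,"turn":0}]'|head -4;python3 -m crank '[{"tx":0,"ty":0,"tz":1,"turn":0},{"tx":0,"ty":0,"tz":1,"turn":0}]'|head -4
```

```text
time: 10.45
position: [0.5839, -0.3694, 0.06]
tool_rot: [-3.139, 0.13, 0.0]
ft_force: [-0.2, -0.5, -3.5]
time: 10.7
position: [0.5841, -0.3695, 0.0596]
tool_rot: [3.139, -0.129, 0.0]
ft_force: [-1.6, 0.1, -0.6]
```

```bash
python3 -m crank '[{"tx":0,"ty":0,"tz":0,"turn":0},{"tx":0,"ty":0,"tz":0,"turn":0},{"tx":0,"ty":0,"tz":0,"turn":0},{"tx":0,"ty":0,"tz":-20,"turn":0},{"tx":0,"ty":0,"tz":-60,"turn":0}]' 74|head -4;python3 -m crank '[{"tx":0,"ty":0,"tz":-50,"turn":0},{"tx":-20,"ty":-40,"tz":-60,"turn":0},{"tx":-40,"ty":-90,"tz":-60,"turn":0},{"tx":-60,"ty":-140,"tz":-60,"turn":0},{"tx":-80,"ty":-190,"tz":-60,"turn":0}]' 0 20|head -4
python3 - <<'E'
from h import *
moulds(save="pics/t2.png"); to(.449,-.114,.13,87)
E
```

```text
time: 11.32
position: [0.5831, -0.3689, 0.1191]
tool_rot: [-3.137, 0.129, 0.004]
ft_force: [1.0, -0.8, 0.5]
time: 11.95
position: [0.52, -0.1718, 0.181]
tool_rot: [3.138, -0.129, 0.004]
ft_force: [0.4, -0.0, 1.4]
mould [ 0.716  0.369 -0.001] 0.97 head [0.7149 0.3702] 0.0922 181
mould [ 0.673  0.009 -0.002] 0.91 head [0.6684 0.0134] 0.0923 187
mould [ 0.551 -0.012  0.   ] 0.82 head [ 0.5506 -0.0086] 0.0921 190
mould [ 0.448 -0.114 -0.005] 0.81 head [ 0.4481 -0.1137] 0.0917 197
mould [ 0.428 -0.01   0.001] 0.81 head [ 0.4292 -0.0076] 0.0921 197
mould [ 0.688  0.131 -0.001] 0.62 head [0.6876 0.1342] 0.0922 188
shift [-74.5 -46.9  51.1] turn -0.24 | pos [ 0.5198 -0.1663  0.1811] head -94.2 down [ 0.001  0.001 -1.   ] F [ 0.6 -0.4  0. ] t 12.05 q7 -1.45
```

View pics/t2.png

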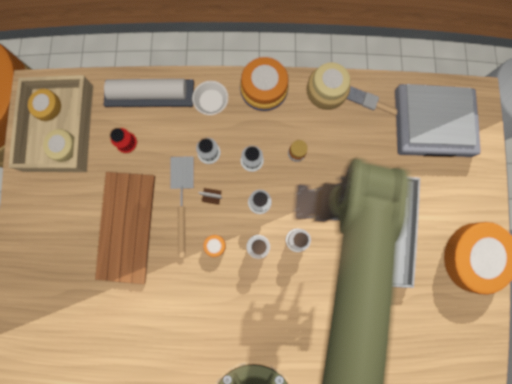

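The five other white moulds haven't moved; the arm hides the placed one. Next is mould A, with its head at pixel (298,240).

```bash
python3 -m crank '[{"tx":-37,"ty":-20,"tz":0,"turn":0},{"tx":-74,"ty":-42,"tz":0,"turn":0},{"tx":-74,"ty":-42,"tz":20,"turn":0},{"tx":-74,"ty":-42,"tz":45,"turn":0},{"tx":-74,"ty":-42,"tz":45,"turn":0}]' |head -4
python3 - <<'E'
from h import *
to(.449,-.114,.115)
E
```

```text
time: 12.68
position: [0.4489, -0.1254, 0.134]
tool_rot: [-3.139, 0.129, 0.003]
ft_force: [-0.4, 0.5, 0.6]
shift [ -0.8 -11.4  19. ] turn 0 | pos [ 0.4489 -0.1254  0.134 ] head -94.7 down [-0.002  0.    -1.   ] F [-0.4  0.5  0.6] t 12.68 q7 -1.45
```

```bash
python3 -m crank '[{"tx":0,"ty":-11,"tz":0,"turn":0},{"tx":0,"ty":-11,"tz":10,"turn":0},{"tx":0,"ty":-11,"tz":20,"turn":0},{"tx":0,"ty":-11,"tz":20,"turn":0},{"tx":0,"ty":-11,"tz":20,"turn":0}]' |head -4;  python3 -m crank '[{"tx":0,"ty":0,"tz":4,"turn":0},{"tx":0,"ty":0,"tz":8,"turn":0},{"tx":0,"ty":0,"tz":12,"turn":0},{"tx":0,"ty":0,"tz":12,"turn":0},{"tx":0,"ty":0,"tz":12,"turn":0}]' |head -4;python3 -m crank '[{"tx":0,"ty":0,"tz":1,"turn":0},{"tx":0,"ty":0,"tz":3,"turn":0},{"tx":0,"ty":0,"tz":3,"turn":0},{"tx":0,"ty":0,"tz":3,"turn":0}]' |head -4
```

```text
time: 13.3
position: [0.4506, -0.1147, 0.1141]
tool_rot: [-3.139, 0.13, 0.0]
ft_force: [0.4, 0.1, 1.0]
time: 13.92
position: [0.4511, -0.1148, 0.1025]
tool_rot: [3.138, -0.13, 0.002]
ft_force: [0.4, -0.7, 2.8]
time: 14.42
position: [0.4509, -0.1147, 0.0993]
tool_rot: [3.139, -0.129, 0.001]
ft_force: [2.6, -1.5, 4.0]
```

```bash
python3 -m crank '[{"tx":0,"ty":0,"tz":3,"turn":0},{"tx":0,"ty":0,"tz":6,"turn":0},{"tx":0,"ty":0,"tz":7,"turn":0},{"tx":0,"ty":0,"tz":7,"turn":0}]' |head -4;  python3 -m crank '[{"tx":0,"ty":0,"tz":1,"turn":0},{"tx":0,"ty":0,"tz":1,"turn":0},{"tx":0,"ty":0,"tz":1,"turn":0}]' |head -4
```

```text
time: 14.92
position: [0.4512, -0.1148, 0.0933]
tool_rot: [3.138, -0.129, 0.001]
ft_force: [-1.3, -1.5, 11.8]
time: 15.3
position: [0.4513, -0.1148, 0.0932]
tool_rot: [3.138, -0.129, 0.001]
ft_force: [-3.1, 0.5, 19.0]
```

Mould A stops at 18 mm, so it is EMPTY. I'll grip it.

```bash
python3 -m crank '[{"tx":0,"ty":0,"tz":-20,"turn":0},{"tx":-1,"ty":0,"tz":-48,"turn":0},{"tx":-1,"ty":0,"tz":-48,"turn":0},{"tx":-1,"ty":0,"tz":-48,"turn":0},{"tx":-1,"ty":0,"tz":-48,"turn":0}]' 82|head -4; python3 -m crank '[{"tx":0,"ty":0,"tz":0,"turn":0},{"tx":0,"ty":0,"tz":40,"turn":0},{"tx":0,"ty":0,"tz":82,"turn":0},{"tx":0,"ty":0,"tz":86,"turn":0},{"tx":0,"ty":0,"tz":86,"turn":0}]' |head -4;python3 -m crank '[{"tx":0,"ty":0,"tz":0,"turn":0},{"tx":0,"ty":0,"tz":0,"turn":0},{"tx":0,"ty":0,"tz":0,"turn":0},{"tx":0,"ty":0,"tz":0,"turn":0}]' 40 20; python3 -m crank '[{"tx":0,"ty":0,"tz":-10,"turn":0},{"tx":0,"ty":0,"tz":-50,"turn":0},{"tx":0,"ty":0,"tz":-110,"turn":0},{"tx":0,"ty":0,"tz":-130,"turn":0},{"tx":0,"ty":0,"tz":-130,"turn":0}]'
python3 - <<'E'
from h import *
to(.5124,-.3613,.18,85.4)
E
```

```text
time: 15.92
position: [0.4484, -0.1141, 0.1377]
tool_rot: [-3.138, 0.129, 0.005]
ft_force: [0.2, 0.4, -0.4]
time: 16.55
position: [0.4501, -0.1144, 0.0537]
tool_rot: [-3.139, 0.129, -0.001]
ft_force: [0.7, 0.7, -1.0]
time: 17.05
position: [0.4499, -0.1149, 0.0537]
tool_rot: [3.138, -0.13, 0.001]
ft_force: [-0.9, 0.2, 2.9]
grip_width: 0.615
grip_force: 20.0
time: 17.68
position: [0.4505, -0.1146, 0.1849]
tool_rot: [3.137, -0.129, 0.005]
ft_force: [-0.2, 0.1, -2.4]
grip_width: 0.615
grip_force: 20.0
shift [ 81.9 240.8   5.5] turn -0.02 | pos [ 0.4505 -0.1146  0.1849] head -94.7 down [ 0.003 -0.002 -1.   ] F [-0.2  0.1 -2.4] t 17.68 q7 -1.45
```

```bash
python3 -m crank '[{"tx":16,"ty":48,"tz":0,"turn":0},{"tx":32,"ty":96,"tz":0,"turn":0},{"tx":48,"ty":144,"tz":0,"turn":0},{"tx":64,"ty":192,"tz":0,"turn":0},{"tx":81,"ty":240,"tz":0,"turn":0}]'|head -4;python3 -m crank '[{"tx":0,"ty":0,"tz":0,"turn":0},{"tx":0,"ty":0,"tz":40,"turn":0},{"tx":0,"ty":0,"tz":80,"turn":0},{"tx":0,"ty":0,"tz":105,"turn":0},{"tx":0,"ty":0,"tz":105,"turn":0}]'|head -4; python3 -m crank '[{"tx":0,"ty":0,"tz":5,"turn":0},{"tx":0,"ty":0,"tz":10,"turn":0},{"tx":0,"ty":0,"tz":12,"turn":0},{"tx":0,"ty":0,"tz":13,"turn":0},{"tx":0,"ty":0,"tz":13,"turn":0}]'|head -4
python3 - <<'E'
from h import *
to(.5135,-.3613,.0597,85.4)
E
```

```text
time: 18.3
position: [0.5098, -0.361, 0.1805]
tool_rot: [-3.137, 0.129, 0.005]
ft_force: [0.9, -0.0, -2.1]
time: 18.92
position: [0.508, -0.3575, 0.0741]
tool_rot: [-3.134, 0.127, 0.011]
ft_force: [-0.7, 0.3, -1.9]
time: 19.55
position: [0.5106, -0.3604, 0.0654]
tool_rot: [3.139, -0.13, 0.0]
ft_force: [0.3, -0.1, -2.6]
shift [2.9 0.6 5.7] turn -0.03 | pos [ 0.5106 -0.3604  0.0654] head -94.7 down [ 0. -0. -1.] F [ 0.3 -0.1 -2.6] t 19.55 q7 -1.2
```

```bash
python3 -m crank '[{"tx":0,"ty":0,"tz":2,"turn":0},{"tx":0,"ty":0,"tz":4,"turn":0},{"tx":0,"ty":0,"tz":5,"turn":0},{"tx":0,"ty":0,"tz":6,"turn":0},{"tx":0,"ty":0,"tz":6,"turn":0}]'|head -4
```

```text
time: 20.18
position: [0.5105, -0.3603, 0.0598]
tool_rot: [3.139, -0.129, -0.001]
ft_force: [-2.0, 2.5, 3.4]
```

```bash
python3 -m crank '[{"tx":0,"ty":0,"tz":0,"turn":0},{"tx":0,"ty":0,"tz":0,"turn":0},{"tx":0,"ty":0,"tz":0,"turn":0},{"tx":0,"ty":0,"tz":-20,"turn":0},{"tx":0,"ty":0,"tz":-60,"turn":0}]' 74|head -4;python3 -m crank '[{"tx":0,"ty":0,"tz":-40,"turn":0},{"tx":0,"ty":-50,"tz":-60,"turn":0},{"tx":0,"ty":-110,"tz":-60,"turn":0},{"tx":0,"ty":-170,"tz":-60,"turn":0},{"tx":10,"ty":-230,"tz":-60,"turn":0}]' 0 20|head -4
python3 - <<'E'
from h import *
moulds(save="pics/t3.png"); to(.551,-.009,.13,87)
E
```

```text
time: 20.8
position: [0.5097, -0.3597, 0.1192]
tool_rot: [-3.137, 0.129, 0.004]
ft_force: [0.5, -0.3, -0.2]
time: 21.42
position: [0.5397, -0.1304, 0.1811]
tool_rot: [3.137, -0.13, 0.004]
ft_force: [1.4, 0.3, 0.1]
mould [ 0.687  0.132 -0.001] 0.98 head [0.6879 0.1344] 0.0923 186
mould [ 0.425 -0.008  0.001] 0.79 head [ 0.4292 -0.0076] 0.0921 197
mould [ 0.67  0.01 -0.  ] 0.77 head [0.6684 0.0135] 0.092 187
mould [ 0.579 -0.368  0.009] 0.76 head [ 0.5828 -0.3673] 0.0973 180
mould [ 0.511 -0.359  0.004] 0.68 head [ 0.5085 -0.3579] 0.0973 184
mould [ 0.553 -0.011 -0.001] 0.58 head [ 0.5508 -0.0086] 0.0919 190
mould [0.717 0.369 0.001] 0.55 head [0.7144 0.3701] 0.092 180
shift [   1.1 -113.7   51.9] turn -0.2 | pos [ 0.5417 -0.1225  0.1815] head -94.0 down [ 0.004  0.003 -1.   ] F [ 0.5  1.4 -0.1] t 21.52 q7 -1.54
```

```bash
python3 -m crank '[{"tx":1,"ty":-40,"tz":0,"turn":0},{"tx":1,"ty":-80,"tz":0,"turn":0},{"tx":1,"ty":-118,"tz":20,"turn":0},{"tx":1,"ty":-118,"tz":45,"turn":0},{"tx":1,"ty":-118,"tz":45,"turn":0}]' |head -4;python3 -m crank '[{"tx":0,"ty":0,"tz":0,"turn":0}]'|head -1
python3 - <<'E'
from h import *
to(.551,-.009,.115)
E
```

```text
time: 22.15
position: [0.5492, -0.0143, 0.1336]
tool_rot: [3.139, -0.128, -0.004]
ft_force: [-0.9, -0.6, 0.6]
time: 22.28
shift [-0.5 -6.2 20.6] turn 0 | pos [ 0.551  -0.0152  0.1356] head -94.8 down [ 0.002 -0.001 -1.   ] F [-0.7 -0.3 -0.1] t 22.27 q7 -1.79
```

```bash
python3 -m crank '[{"tx":0,"ty":-6,"tz":0,"turn":0},{"tx":0,"ty":-6,"tz":10,"turn":0},{"tx":0,"ty":-6,"tz":20,"turn":0},{"tx":0,"ty":-6,"tz":20,"turn":0},{"tx":0,"ty":-6,"tz":20,"turn":0}]' |head -4;  python3 -m crank '[{"tx":0,"ty":0,"tz":4,"turn":0},{"tx":0,"ty":0,"tz":8,"turn":0},{"tx":0,"ty":0,"tz":12,"turn":0},{"tx":0,"ty":0,"tz":12,"turn":0},{"tx":0,"ty":0,"tz":12,"turn":0}]' |head -4;python3 -m crank '[{"tx":0,"ty":0,"tz":1,"turn":0},{"tx":0,"ty":0,"tz":3,"turn":0},{"tx":0,"ty":0,"tz":3,"turn":0},{"tx":0,"ty":0,"tz":3,"turn":0}]' |head -4
```

```text
time: 22.9
position: [0.5506, -0.0085, 0.1139]
tool_rot: [-3.139, 0.13, 0.001]
ft_force: [-0.2, -0.1, -0.6]
time: 23.52
position: [0.5513, -0.0085, 0.1034]
tool_rot: [3.138, -0.129, 0.002]
ft_force: [-2.9, -0.7, 9.8]
time: 24.02
position: [0.5517, -0.0084, 0.1031]
tool_rot: [3.137, -0.129, 0.003]
ft_force: [-8.0, 0.2, 25.8]
```

Mould C stopped at 8 mm under 10 to 26 N, so it HOLDS A CHEESE. Grip it and take it to the board.

```bash
python3 -m crank '[{"tx":0,"ty":0,"tz":-20,"turn":0},{"tx":-1,"ty":0,"tz":-40,"turn":0},{"tx":-1,"ty":0,"tz":-40,"turn":0},{"tx":-1,"ty":0,"tz":-40,"turn":0},{"tx":-1,"ty":0,"tz":-40,"turn":0}]' 82|head -4; python3 -m crank '[{"tx":0,"ty":0,"tz":0,"turn":0},{"tx":0,"ty":0,"tz":40,"turn":0},{"tx":0,"ty":0,"tz":82,"turn":0},{"tx":0,"ty":0,"tz":86,"turn":0},{"tx":0,"ty":0,"tz":86,"turn":0}]' |head -4;python3 -m crank '[{"tx":0,"ty":0,"tz":0,"turn":0},{"tx":0,"ty":0,"tz":0,"turn":0},{"tx":0,"ty":0,"tz":0,"turn":0},{"tx":0,"ty":0,"tz":0,"turn":0}]' 40 20; python3 -m crank '[{"tx":0,"ty":0,"tz":-10,"turn":0},{"tx":0,"ty":0,"tz":-50,"turn":0},{"tx":0,"ty":0,"tz":-110,"turn":0},{"tx":0,"ty":0,"tz":-130,"turn":0},{"tx":0,"ty":0,"tz":-130,"turn":0}]'
python3 - <<'E'
from h import *
u=np.array([np.cos(np.radians(-3.15)),np.sin(np.radians(-3.15))]);c=np.array([.4755,.3585])
for k in(105,35,-35,-105): print(k,(c+u*k/1e3).round(4))
p=c+u*.035; to(p[0],p[1],.185,86.8)
E
```

```text
time: 24.65
position: [0.549, -0.0084, 0.1381]
tool_rot: [-3.139, 0.129, 0.003]
ft_force: [-0.4, 0.2, 0.0]
time: 25.28
position: [0.5502, -0.0081, 0.0538]
tool_rot: [-3.139, 0.129, -0.001]
ft_force: [0.7, -0.2, 0.2]
time: 25.78
position: [0.55, -0.0092, 0.0538]
tool_rot: [3.138, -0.13, 0.001]
ft_force: [-0.4, -1.7, 3.7]
grip_width: 0.617
grip_force: 20.0
time: 26.4
position: [0.5506, -0.0079, 0.1849]
tool_rot: [3.139, -0.129, 0.005]
ft_force: [-0.3, -0.8, -4.3]
grip_width: 0.615
grip_force: 20.0
105 [0.5803 0.3527]
35 [0.5104 0.3566]
-35 [0.4406 0.3604]
-105 [0.3707 0.3643]
shift [-6.99e+01 -3.60e+02 -3.00e-01] turn -0.3 | pos [ 0.5506 -0.0079  0.1849] head -94.7 down [ 0.003 -0.    -1.   ] F [-0.3 -0.8 -4.3] t 26.4 q7 -1.78
```

```bash
python3 -m crank '[{"tx":0,"ty":-55,"tz":0,"turn":0},{"tx":0,"ty":-110,"tz":0,"turn":0},{"tx":0,"ty":-165,"tz":0,"turn":0},{"tx":0,"ty":-220,"tz":0,"turn":0},{"tx":0,"ty":-270,"tz":0,"turn":-0.3}]'|head -4;python3 -m crank '[{"tx":0,"ty":-45,"tz":0,"turn":0},{"tx":0,"ty":-91,"tz":0,"turn":0},{"tx":0,"ty":-91,"tz":0,"turn":0},{"tx":0,"ty":-91,"tz":30,"turn":0},{"tx":0,"ty":-91,"tz":60,"turn":0}]'|head -4;python3 -m crank '[{"tx":0,"ty":0,"tz":10,"turn":0},{"tx":0,"ty":0,"tz":20,"turn":0},{"tx":0,"ty":0,"tz":20,"turn":0}]'|head -4
python3 - <<'E'
from h import *
to(.5803,.3527,.0738,86.8)
E
```

```text
time: 27.02
position: [0.5705, 0.2624, 0.1807]
tool_rot: [3.139, -0.086, -0.006]
ft_force: [0.4, 0.7, -2.7]
time: 27.65
position: [0.5764, 0.3502, 0.1204]
tool_rot: [3.138, -0.089, -0.003]
ft_force: [-0.4, -0.4, -3.5]
time: 28.02
position: [0.5769, 0.3513, 0.1028]
tool_rot: [3.14, -0.089, -0.001]
ft_force: [1.2, 0.6, -2.9]
shift [ 3.3 -1.6 28.9] turn -0.01 | pos [0.5769 0.3513 0.1028] head -93.2 down [-0.001 -0.    -1.   ] F [ 1.2  0.6 -2.9] t 28.02 q7 -2.46
```

```bash
python3 -m crank '[{"tx":3,"ty":-1,"tz":10,"turn":0},{"tx":3,"ty":-1,"tz":20,"turn":0},{"tx":3,"ty":-1,"tz":25,"turn":0},{"tx":3,"ty":-1,"tz":25,"turn":0}]'|head -4;python3 -m crank '[{"tx":0,"ty":0,"tz":2,"turn":0},{"tx":0,"ty":0,"tz":4,"turn":0},{"tx":0,"ty":0,"tz":5,"turn":0},{"tx":0,"ty":0,"tz":5,"turn":0}]'|head -4
```

```text
time: 28.52
position: [0.5797, 0.3522, 0.0774]
tool_rot: [3.14, -0.088, -0.002]
ft_force: [-0.5, 0.4, -1.9]
time: 29.02
position: [0.5802, 0.3526, 0.0739]
tool_rot: [3.14, -0.088, 0.001]
ft_force: [-2.7, -1.2, 2.3]
```

Contact is at the predicted 73.9 mm. Release and go on to mould E.

```bash
python3 -m crank '[{"tx":0,"ty":0,"tz":0,"turn":0},{"tx":0,"ty":0,"tz":0,"turn":0},{"tx":0,"ty":0,"tz":0,"turn":0},{"tx":0,"ty":0,"tz":-20,"turn":0},{"tx":0,"ty":0,"tz":-60,"turn":0}]' 74|head -4;python3 -m crank '[{"tx":0,"ty":0,"tz":-45,"turn":0},{"tx":0,"ty":40,"tz":-50,"turn":0},{"tx":0,"ty":90,"tz":-50,"turn":0},{"tx":10,"ty":145,"tz":-50,"turn":0},{"tx":20,"ty":200,"tz":-50,"turn":0}]' 0 20|head -4
python3 - <<'E'
from h import *
moulds(save="pics/t4.png"); to(.669,.0135,.13,87)
E
```

```text
time: 29.65
position: [0.5793, 0.3518, 0.1331]
tool_rot: [3.139, -0.088, -0.004]
ft_force: [-0.1, 1.1, 1.0]
time: 30.28
position: [0.5892, 0.1504, 0.185]
tool_rot: [-3.14, 0.087, -0.004]
ft_force: [-0.7, -0.6, 0.6]
mould [0.586 0.348 0.02 ] 0.95 head [0.5804 0.3535] 0.112 187
mould [ 0.509 -0.359  0.004] 0.84 head [ 0.5087 -0.3576] 0.0975 184
mould [ 0.582 -0.369  0.009] 0.79 head [ 0.5826 -0.3678] 0.0975 181
mould [ 0.716  0.367 -0.001] 0.7 head [0.7146 0.371 ] 0.0924 175
mould [ 0.424 -0.008 -0.002] 0.66 head [ 0.4292 -0.0076] 0.092 196
mould [ 0.682  0.133 -0.002] 0.59 head [0.6882 0.1344] 0.092 188
mould [0.671 0.009 0.001] 0.56 head [0.6684 0.0135] 0.0919 187
shift [ 86.1 122.8  55.2] turn -0.18 | pos [0.5913 0.1422 0.1843] head -93.9 down [ 0.002 -0.006 -1.   ] F [ 1.1  0.4 -0. ] t 30.38 q7 -2.09
```

```bash
python3 -m crank '[{"tx":43,"ty":42,"tz":0,"turn":0},{"tx":86,"ty":84,"tz":0,"turn":0},{"tx":86,"ty":126,"tz":20,"turn":0},{"tx":86,"ty":126,"tz":48,"turn":0},{"tx":86,"ty":126,"tz":48,"turn":0}]' |head -4;python3 -m crank '[{"tx":0,"ty":0,"tz":0,"turn":0}]'|head -1
python3 - <<'E'
from h import *
to(.669,.0135,.115)
E
```

```text
time: 31.0
position: [0.6664, 0.0207, 0.134]
tool_rot: [-3.14, 0.089, 0.005]
ft_force: [-0.5, 1.2, -0.2]
time: 31.12
shift [ 1.1  9.  22.1] turn 0 | pos [0.6683 0.0226 0.1371] head -93.1 down [ 0.002  0.001 -1.   ] F [ 0.4  0.3 -0.2] t 31.12 q7 -1.9
```

```bash
python3 -m crank '[{"tx":0,"ty":9,"tz":0,"turn":0},{"tx":0,"ty":9,"tz":10,"turn":0},{"tx":0,"ty":9,"tz":21,"turn":0},{"tx":0,"ty":9,"tz":21,"turn":0},{"tx":0,"ty":9,"tz":21,"turn":0}]' |head -4;  python3 -m crank '[{"tx":0,"ty":0,"tz":4,"turn":0},{"tx":0,"ty":0,"tz":8,"turn":0},{"tx":0,"ty":0,"tz":12,"turn":0},{"tx":0,"ty":0,"tz":12,"turn":0},{"tx":0,"ty":0,"tz":12,"turn":0}]' |head -4;python3 -m crank '[{"tx":0,"ty":0,"tz":1,"turn":0},{"tx":0,"ty":0,"tz":2,"turn":0},{"tx":0,"ty":0,"tz":2,"turn":0},{"tx":0,"ty":0,"tz":2,"turn":0}]' |head -4
```

```text
time: 31.75
position: [0.667, 0.0123, 0.1139]
tool_rot: [-3.14, 0.088, 0.001]
ft_force: [0.2, -0.6, -0.8]
time: 32.38
position: [0.6677, 0.0123, 0.1035]
tool_rot: [3.14, -0.088, 0.002]
ft_force: [-1.3, -0.2, 9.3]
time: 32.88
position: [0.6678, 0.0123, 0.1033]
tool_rot: [3.14, -0.088, 0.004]
ft_force: [-5.0, 0.8, 16.0]
```

Mould E stopped at 8 mm, so it HOLDS A CHEESE. Grip it.

```bash
python3 -m crank '[{"tx":0,"ty":0,"tz":-20,"turn":0},{"tx":0,"ty":-1,"tz":-38,"turn":0},{"tx":0,"ty":-1,"tz":-38,"turn":0},{"tx":0,"ty":-1,"tz":-38,"turn":0},{"tx":0,"ty":-1,"tz":-38,"turn":0}]' 82|head -4; python3 -m crank '[{"tx":0,"ty":0,"tz":0,"turn":0},{"tx":0,"ty":0,"tz":40,"turn":0},{"tx":0,"ty":0,"tz":82,"turn":0},{"tx":0,"ty":0,"tz":86,"turn":0},{"tx":0,"ty":0,"tz":86,"turn":0}]' |head -4;python3 -m crank '[{"tx":0,"ty":0,"tz":0,"turn":0},{"tx":0,"ty":0,"tz":0,"turn":0},{"tx":0,"ty":0,"tz":0,"turn":0},{"tx":0,"ty":0,"tz":0,"turn":0}]' 40 20; python3 -m crank '[{"tx":0,"ty":0,"tz":-10,"turn":0},{"tx":0,"ty":0,"tz":-50,"turn":0},{"tx":0,"ty":0,"tz":-110,"turn":0},{"tx":0,"ty":0,"tz":-130,"turn":0},{"tx":0,"ty":0,"tz":-130,"turn":0}]'
python3 - <<'E'
from h import *
to(.5095,.3566,.185,88)
E
```

```text
time: 33.5
position: [0.6665, 0.0128, 0.137]
tool_rot: [3.14, -0.088, -0.003]
ft_force: [-0.5, 0.3, 0.0]
time: 34.12
position: [0.6677, 0.0132, 0.0529]
tool_rot: [-3.14, 0.088, -0.001]
ft_force: [-0.5, 0.2, 1.3]
time: 34.62
position: [0.6675, 0.0123, 0.0528]
tool_rot: [3.139, -0.089, 0.001]
ft_force: [-0.3, -1.3, 2.7]
grip_width: 0.614
grip_force: 20.0
time: 35.25
position: [0.6677, 0.0133, 0.1833]
tool_rot: [3.14, -0.088, 0.004]
ft_force: [-0.4, 0.3, -4.2]
grip_width: 0.617
grip_force: 20.0
shift [-177.2 -333.9   -2.1] turn -0.24 | pos [0.6677 0.0133 0.1833] head -93.2 down [ 0.002 -0.    -1.   ] F [-0.4  0.3 -4.2] t 35.25 q7 -1.87
```

```bash
python3 -m crank '[{"tx":-25,"ty":-48,"tz":0,"turn":0},{"tx":-50,"ty":-95,"tz":0,"turn":0},{"tx":-75,"ty":-143,"tz":0,"turn":0},{"tx":-100,"ty":-190,"tz":0,"turn":0},{"tx":-125,"ty":-238,"tz":0,"turn":-0.3}]'|head -4;python3 -m crank '[{"tx":-26,"ty":-48,"tz":0,"turn":0},{"tx":-52,"ty":-95,"tz":0,"turn":0},{"tx":-52,"ty":-95,"tz":0,"turn":0},{"tx":-52,"ty":-95,"tz":30,"turn":0},{"tx":-52,"ty":-95,"tz":60,"turn":0}]'|head -4;python3 -m crank '[{"tx":0,"ty":0,"tz":10,"turn":0},{"tx":0,"ty":0,"tz":20,"turn":0},{"tx":0,"ty":0,"tz":20,"turn":0}]'|head -4
python3 - <<'E'
from h import *
to(.5095,.3566,.0728,88)
E
```

```text
time: 35.88
position: [0.5534, 0.2579, 0.1789]
tool_rot: [3.139, -0.047, -0.007]
ft_force: [0.6, 0.4, -3.1]
time: 36.5
position: [0.5058, 0.3525, 0.1188]
tool_rot: [3.139, -0.048, -0.004]
ft_force: [-0.2, 0.5, -3.8]
time: 36.88
position: [0.5064, 0.3538, 0.1016]
tool_rot: [3.141, -0.047, -0.001]
ft_force: [-0.6, -0.3, -3.6]
shift [ 3.  -2.9 28.8] turn 0.05 | pos [0.5064 0.3538 0.1016] head -91.7 down [-0.001 -0.001 -1.   ] F [-0.6 -0.3 -3.6] t 36.88 q7 -2.5
```

```bash
python3 -m crank '[{"tx":2,"ty":-2,"tz":10,"turn":0},{"tx":2,"ty":-2,"tz":20,"turn":0},{"tx":2,"ty":-2,"tz":25,"turn":0},{"tx":2,"ty":-2,"tz":25,"turn":0}]'|head -4;python3 -m crank '[{"tx":0,"ty":0,"tz":2,"turn":0},{"tx":0,"ty":0,"tz":4,"turn":0},{"tx":0,"ty":0,"tz":5,"turn":0},{"tx":0,"ty":0,"tz":5,"turn":0}]'|head -4
```

```text
time: 37.38
position: [0.5083, 0.3558, 0.0765]
tool_rot: [3.141, -0.047, -0.002]
ft_force: [-0.6, -1.0, -2.3]
time: 37.88
position: [0.5087, 0.3562, 0.0727]
tool_rot: [3.141, -0.047, 0.001]
ft_force: [-2.2, -1.6, 1.7]
```

Placed. Release and go on to mould D.

```bash
python3 -m crank '[{"tx":0,"ty":0,"tz":0,"turn":0},{"tx":0,"ty":0,"tz":0,"turn":0},{"tx":0,"ty":0,"tz":0,"turn":0},{"tx":0,"ty":0,"tz":-20,"turn":0},{"tx":0,"ty":0,"tz":-60,"turn":0}]' 74|head -4;python3 -m crank '[{"tx":0,"ty":0,"tz":-45,"turn":0},{"tx":30,"ty":30,"tz":-50,"turn":0},{"tx":60,"ty":70,"tz":-50,"turn":0},{"tx":90,"ty":110,"tz":-50,"turn":0},{"tx":120,"ty":140,"tz":-50,"turn":0}]' 0 20|head -4
python3 - <<'E'
from h import *
moulds(save="pics/t5.png"); to(.6885,.1343,.13,88)
E
```

```text
time: 38.5
position: [0.5079, 0.3555, 0.1323]
tool_rot: [3.14, -0.047, -0.004]
ft_force: [1.1, 0.1, 0.7]
time: 39.12
position: [0.6259, 0.2104, 0.184]
tool_rot: [3.141, -0.049, 0.003]
ft_force: [0.7, 0.5, 0.3]
mould [0.572 0.358 0.021] 0.89 head [0.5714 0.3612] 0.1129 188
mould [ 0.509 -0.359  0.005] 0.89 head [ 0.5086 -0.3579] 0.0973 183
mould [ 0.58  -0.37   0.007] 0.84 head [ 0.5829 -0.3672] 0.0978 181
mould [0.51  0.353 0.022] 0.72 head [0.5077 0.3577] 0.1121 195
mould [ 0.424 -0.008 -0.   ] 0.7 head [ 0.4292 -0.0076] 0.0921 197
mould [0.686 0.132 0.001] 0.67 head [0.6879 0.1292] 0.0922 118
shift [62.3 68.8 53.4] turn -0.05 | pos [0.6288 0.2057 0.183 ] head -92.3 down [ 0.003 -0.003 -1.   ] F [ 1.3 -1.   0.5] t 39.23 q7 -2.17
```

Run:
```python
from h import *
im=cv2.imread("pics/t5.png"); cv2.imwrite("pics/c5.png",cv2.resize(im[90:300,80:320],(686,600),interpolation=cv2.INTER_CUBIC))
moulds()
```

```text
mould [0.573 0.37  0.02 ] 0.71 head [0.5713 0.3744] 0.1126 193
mould [0.51  0.353 0.02 ] 0.66 head [0.5075 0.3577] 0.1121 194
mould [ 0.425 -0.007  0.002] 0.62 head [ 0.4292 -0.0076] 0.0917 196
mould [ 0.508 -0.358  0.003] 0.61 head [ 0.5086 -0.3581] 0.0974 181
mould [0.686 0.134 0.002] 0.58 head [0.6879 0.1253] 0.0914 85
```

View pics/c5.png

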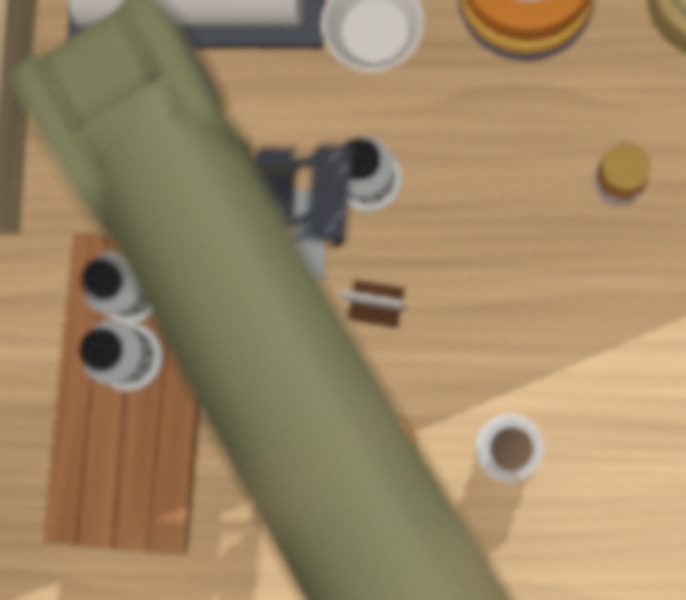

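The crop shows both board moulds upright, C at (115,285) and E at (120,355). C is sliding sideways right now, which is the announced knock. I'll carry on to D at (365,170) and then check C again.

```bash
python3 -m crank '[{"tx":30,"ty":35,"tz":0,"turn":0},{"tx":61,"ty":71,"tz":0,"turn":0},{"tx":61,"ty":71,"tz":20,"turn":0},{"tx":61,"ty":71,"tz":46,"turn":0},{"tx":61,"ty":71,"tz":46,"turn":0}]' |head -4;python3 -m crank '[{"tx":0,"ty":0,"tz":0,"turn":0}]'|head -1
python3 - <<'E'
from h import *
moulds(); moulds("scene"); to(.6885,.1343,.115)
E
```

```text
time: 39.95
position: [0.6805, 0.1419, 0.1341]
tool_rot: [-3.141, 0.042, 0.008]
ft_force: [0.3, 0.2, -0.3]
time: 40.08
mould [0.574 0.371 0.018] 0.94 head [0.5715 0.3741] 0.1123 196
mould [0.513 0.352 0.02 ] 0.89 head [0.5076 0.3583] 0.1122 195
mould [ 0.514 -0.356  0.006] 0.89 head [ 0.5086 -0.3577] 0.0975 184
mould [ 0.581 -0.366  0.009] 0.71 head [ 0.5826 -0.3678] 0.0976 181
mould [0.718 0.369 0.   ] 0.57 head [0.715  0.3703] 0.0921 178
mould [ 0.691  0.132 -0.001] 0.97 head [0.6913 0.1335] 0.0928 237
mould [ 0.583 -0.368  0.007] 0.78 head [ 0.5841 -0.3672] 0.0985 134
mould [0.51  0.356 0.02 ] 0.78 head [0.5094 0.3568] 0.1132 270
mould [ 0.503 -0.362  0.006] 0.63 head [ 0.5098 -0.3575] 0.0983 126
mould [ 0.716  0.371 -0.001] 0.57 head [0.7176 0.37  ] 0.0927 340
shift [ 5.   5.9 22.5] turn 0 | pos [0.6836 0.1404 0.1375] head -91.7 down [ 0.002  0.    -1.   ] F [ 0.6 -0.1  0.1] t 40.27 q7 -2.06
```

C has settled upright, still fully on the board at (0.572, 0.374). Press D.

```bash
python3 -m crank '[{"tx":4,"ty":6,"tz":0,"turn":0},{"tx":4,"ty":6,"tz":10,"turn":0},{"tx":4,"ty":6,"tz":21,"turn":0},{"tx":4,"ty":6,"tz":21,"turn":0},{"tx":4,"ty":6,"tz":21,"turn":0}]' |head -4;  python3 -m crank '[{"tx":0,"ty":0,"tz":4,"turn":0},{"tx":0,"ty":0,"tz":8,"turn":0},{"tx":0,"ty":0,"tz":12,"turn":0},{"tx":0,"ty":0,"tz":12,"turn":0},{"tx":0,"ty":0,"tz":12,"turn":0}]' |head -4;python3 -m crank '[{"tx":0,"ty":0,"tz":1,"turn":0},{"tx":0,"ty":0,"tz":2,"turn":0},{"tx":0,"ty":0,"tz":2,"turn":0},{"tx":0,"ty":0,"tz":2,"turn":0}]' |head -4
```

```text
time: 40.9
position: [0.6869, 0.1338, 0.1149]
tool_rot: [-3.141, 0.047, 0.001]
ft_force: [1.1, -0.5, -0.7]
time: 41.52
position: [0.6874, 0.1339, 0.1036]
tool_rot: [-3.141, 0.047, -0.002]
ft_force: [0.8, -0.0, 4.1]
time: 42.02
position: [0.6872, 0.1338, 0.1013]
tool_rot: [-3.141, 0.047, -0.001]
ft_force: [2.1, 2.1, 4.2]
```

```bash
python3 -m crank '[{"tx":0,"ty":0,"tz":3,"turn":0},{"tx":0,"ty":0,"tz":6,"turn":0},{"tx":0,"ty":0,"tz":9,"turn":0},{"tx":0,"ty":0,"tz":9,"turn":0}]' |head -4;  python3 -m crank '[{"tx":0,"ty":0,"tz":1,"turn":0},{"tx":0,"ty":0,"tz":1,"turn":0},{"tx":0,"ty":0,"tz":1,"turn":0}]' |head -4
```

```text
time: 42.52
position: [0.6875, 0.1339, 0.0934]
tool_rot: [-3.141, 0.047, -0.002]
ft_force: [0.2, 0.4, 9.4]
time: 42.9
position: [0.6875, 0.134, 0.0934]
tool_rot: [3.141, -0.047, 0.003]
ft_force: [-1.3, -0.2, 13.3]
```

Mould D went down 18 mm, so it is EMPTY. Grip it and take it to the tub.

```bash
python3 -m crank '[{"tx":0,"ty":0,"tz":-20,"turn":0},{"tx":0,"ty":0,"tz":-48,"turn":0},{"tx":0,"ty":0,"tz":-48,"turn":0},{"tx":0,"ty":0,"tz":-48,"turn":0},{"tx":0,"ty":0,"tz":-48,"turn":0}]' 82|head -4; python3 -m crank '[{"tx":0,"ty":0,"tz":0,"turn":0},{"tx":0,"ty":0,"tz":40,"turn":0},{"tx":0,"ty":0,"tz":82,"turn":0},{"tx":0,"ty":0,"tz":87,"turn":0},{"tx":0,"ty":0,"tz":87,"turn":0}]' |head -4;python3 -m crank '[{"tx":0,"ty":0,"tz":0,"turn":0},{"tx":0,"ty":0,"tz":0,"turn":0},{"tx":0,"ty":0,"tz":0,"turn":0},{"tx":0,"ty":0,"tz":0,"turn":0}]' 40 20; python3 -m crank '[{"tx":0,"ty":0,"tz":-10,"turn":0},{"tx":0,"ty":0,"tz":-50,"turn":0},{"tx":0,"ty":0,"tz":-110,"turn":0},{"tx":0,"ty":0,"tz":-130,"turn":0},{"tx":0,"ty":0,"tz":-130,"turn":0}]'
python3 - <<'E'
from h import *
to(.439,-.354,.18,85.4)
E
```

```text
time: 43.52
position: [0.686, 0.133, 0.1373]
tool_rot: [3.14, -0.047, -0.005]
ft_force: [0.0, -0.6, 0.1]
time: 44.15
position: [0.6873, 0.1339, 0.0527]
tool_rot: [-3.141, 0.047, -0.0]
ft_force: [-0.6, 0.1, 0.9]
time: 44.65
position: [0.6874, 0.1331, 0.0528]
tool_rot: [3.14, -0.048, 0.001]
ft_force: [-0.8, -1.5, 2.4]
grip_width: 0.619
grip_force: 20.0
time: 45.28
position: [0.6876, 0.134, 0.1835]
tool_rot: [-3.141, 0.047, -0.004]
ft_force: [0.8, 0.6, -2.9]
grip_width: 0.619
grip_force: 20.0
shift [-233.9  495.3    2.7] turn 0.58 | pos [0.6876 0.134  0.1835] head -91.7 down [ 0.003  0.    -1.   ] F [ 0.8  0.6 -2.9] t 45.27 q7 -2.04
```

```bash
python3 -m crank '[{"tx":-23,"ty":50,"tz":0,"turn":0},{"tx":-46,"ty":99,"tz":0,"turn":0},{"tx":-69,"ty":149,"tz":0,"turn":0},{"tx":-92,"ty":198,"tz":0,"turn":0},{"tx":-117,"ty":248,"tz":0,"turn":0}]'|head -4;python3 -m crank '[{"tx":-23,"ty":50,"tz":0,"turn":0},{"tx":-46,"ty":99,"tz":0,"turn":0},{"tx":-69,"ty":149,"tz":0,"turn":0},{"tx":-92,"ty":198,"tz":0,"turn":0},{"tx":-116,"ty":247,"tz":0,"turn":0.6}]'|head -4;python3 -m crank '[{"tx":0,"ty":0,"tz":0,"turn":0},{"tx":0,"ty":0,"tz":0,"turn":0}]'|head -4
python3 - <<'E'
from h import *
to(.439,-.354,.0588,85.4)
E
```

```text
time: 45.9
position: [0.5599, -0.1123, 0.1791]
tool_rot: [-3.14, 0.048, 0.007]
ft_force: [0.0, -1.4, -2.2]
time: 46.52
position: [0.4367, -0.3548, 0.1792]
tool_rot: [-3.136, 0.132, 0.006]
ft_force: [0.5, -0.7, -2.7]
time: 46.78
position: [0.4383, -0.353, 0.1798]
tool_rot: [-3.135, 0.13, 0.004]
ft_force: [0.6, 0.0, -2.5]
shift [  1.2   1.3 121. ] turn -0.03 | pos [ 0.4383 -0.353   0.1798] head -94.7 down [-0.003  0.004 -1.   ] F [ 0.6  0.  -2.5] t 46.77 q7 -1.1
```

```bash
python3 -m crank '[{"tx":0,"ty":0,"tz":40,"turn":0},{"tx":0,"ty":0,"tz":80,"turn":0},{"tx":0,"ty":0,"tz":105,"turn":0},{"tx":0,"ty":0,"tz":115,"turn":0},{"tx":0,"ty":0,"tz":115,"turn":0}]'|head -4; python3 -m crank '[{"tx":0,"ty":0,"tz":2,"turn":0},{"tx":0,"ty":0,"tz":4,"turn":0},{"tx":0,"ty":0,"tz":5,"turn":0},{"tx":0,"ty":0,"tz":6,"turn":0},{"tx":0,"ty":0,"tz":6,"turn":0}]'|head -4
```

```text
time: 47.4
position: [0.4395, -0.3529, 0.0666]
tool_rot: [-3.138, 0.127, 0.001]
ft_force: [0.3, -0.7, -3.0]
time: 48.02
position: [0.4392, -0.3542, 0.0612]
tool_rot: [3.139, -0.13, -0.0]
ft_force: [0.2, -0.3, -2.5]
```

```bash
python3 -m crank '[{"tx":0,"ty":0,"tz":1,"turn":0},{"tx":0,"ty":0,"tz":2,"turn":0},{"tx":0,"ty":0,"tz":3,"turn":0},{"tx":0,"ty":0,"tz":3,"turn":0}]'|head -4;python3 -m crank '[{"tx":0,"ty":0,"tz":0,"turn":0},{"tx":0,"ty":0,"tz":0,"turn":0},{"tx":0,"ty":0,"tz":0,"turn":0},{"tx":0,"ty":0,"tz":-20,"turn":0},{"tx":0,"ty":0,"tz":-60,"turn":0}]' 74|head -4;python3 -m crank '[{"tx":0,"ty":0,"tz":-40,"turn":0},{"tx":3,"ty":-50,"tz":-60,"turn":0},{"tx":6,"ty":-100,"tz":-60,"turn":0},{"tx":9,"ty":-150,"tz":-60,"turn":0},{"tx":12,"ty":-200,"tz":-60,"turn":0}]' 0 20|head -4
python3 - <<'E'
from h import *
moulds(); to(.43,-.0075,.13,87)
E
```

```text
time: 48.52
position: [0.4392, -0.3541, 0.0587]
tool_rot: [3.139, -0.129, -0.0]
ft_force: [-2.7, 0.9, 3.9]
time: 49.15
position: [0.4385, -0.3535, 0.1184]
tool_rot: [-3.137, 0.129, 0.003]
ft_force: [0.7, -0.3, -0.4]
time: 49.78
position: [0.4683, -0.1542, 0.1799]
tool_rot: [3.137, -0.129, 0.003]
ft_force: [-0.4, -0.0, 0.7]
mould [0.574 0.367 0.02 ] 0.98 head [0.5715 0.3744] 0.1124 195
mould [ 0.578 -0.369  0.01 ] 0.95 head [ 0.5827 -0.3669] 0.0978 178
mould [0.511 0.354 0.022] 0.73 head [0.5077 0.3586] 0.1122 195
mould [ 0.718  0.372 -0.   ] 0.7 head [0.7146 0.3702] 0.0922 182
mould [ 0.428 -0.008 -0.   ] 0.61 head [ 0.4292 -0.0076] 0.0919 196
mould [ 0.509 -0.359  0.004] 0.54 head [ 0.5086 -0.367 ] 0.0978 86
mould [ 0.44  -0.35   0.004] 0.41 head [ 0.4407 -0.3601] 0.0978 108
shift [ -49.7 -138.5   50. ] turn -0.23 | pos [ 0.4693 -0.1492  0.18  ] head -94.2 down [ 0.002  0.    -1.   ] F [0.6 0.1 0.4] t 49.88 q7 -1.42
```

```bash
python3 -m crank '[{"tx":-25,"ty":-50,"tz":0,"turn":0},{"tx":-40,"ty":-100,"tz":0,"turn":0},{"tx":-50,"ty":-143,"tz":0,"turn":0},{"tx":-50,"ty":-143,"tz":20,"turn":0},{"tx":-50,"ty":-143,"tz":44,"turn":0}]' |head -4;python3 -m crank '[{"tx":0,"ty":0,"tz":0,"turn":0},{"tx":0,"ty":0,"tz":0,"turn":0}]'|head -1
python3 - <<'E'
from h import *
to(.43,-.0075,.115)
E
```

```text
time: 50.5
position: [0.4307, -0.0092, 0.1354]
tool_rot: [3.137, -0.127, 0.006]
ft_force: [-0.1, -0.8, 0.4]
time: 50.75
shift [-0.6 -1.9 20.4] turn 0 | pos [ 0.4305 -0.0094  0.1354] head -94.7 down [ 0.002 -0.    -1.   ] F [-0.4  0.2  0.7] t 50.75 q7 -1.65
```

```bash
python3 -m crank '[{"tx":0,"ty":-2,"tz":0,"turn":0},{"tx":0,"ty":-2,"tz":10,"turn":0},{"tx":0,"ty":-2,"tz":20,"turn":0},{"tx":0,"ty":-2,"tz":20,"turn":0},{"tx":0,"ty":-2,"tz":20,"turn":0}]' |head -4;  python3 -m crank '[{"tx":0,"ty":0,"tz":4,"turn":0},{"tx":0,"ty":0,"tz":8,"turn":0},{"tx":0,"ty":0,"tz":12,"turn":0},{"tx":0,"ty":0,"tz":12,"turn":0},{"tx":0,"ty":0,"tz":12,"turn":0}]' |head -4;python3 -m crank '[{"tx":0,"ty":0,"tz":1,"turn":0},{"tx":0,"ty":0,"tz":2,"turn":0},{"tx":0,"ty":0,"tz":2,"turn":0},{"tx":0,"ty":0,"tz":2,"turn":0}]' |head -4
```

```text
time: 51.38
position: [0.4298, -0.0071, 0.114]
tool_rot: [-3.139, 0.129, 0.001]
ft_force: [0.3, 0.3, 0.4]
time: 52.0
position: [0.4305, -0.0072, 0.1033]
tool_rot: [3.138, -0.129, 0.001]
ft_force: [-3.5, 0.0, 12.0]
time: 52.5
position: [0.4309, -0.0072, 0.103]
tool_rot: [3.137, -0.129, 0.001]
ft_force: [-8.3, 0.3, 27.5]
```

Mould F stopped at 8 mm under 12 to 27 N, so it HOLDS A CHEESE. Grip it and take it to the board.

```bash
python3 -m crank '[{"tx":0,"ty":0,"tz":-20,"turn":0},{"tx":-1,"ty":0,"tz":-38,"turn":0},{"tx":-1,"ty":0,"tz":-38,"turn":0},{"tx":-1,"ty":0,"tz":-38,"turn":0},{"tx":-1,"ty":0,"tz":-38,"turn":0}]' 82|head -4; python3 -m crank '[{"tx":0,"ty":0,"tz":0,"turn":0},{"tx":0,"ty":0,"tz":40,"turn":0},{"tx":0,"ty":0,"tz":82,"turn":0},{"tx":0,"ty":0,"tz":86,"turn":0},{"tx":0,"ty":0,"tz":86,"turn":0}]' |head -4;python3 -m crank '[{"tx":0,"ty":0,"tz":0,"turn":0},{"tx":0,"ty":0,"tz":0,"turn":0},{"tx":0,"ty":0,"tz":0,"turn":0},{"tx":0,"ty":0,"tz":0,"turn":0}]' 40 20; python3 -m crank '[{"tx":0,"ty":0,"tz":-10,"turn":0},{"tx":0,"ty":0,"tz":-50,"turn":0},{"tx":0,"ty":0,"tz":-110,"turn":0},{"tx":0,"ty":0,"tz":-130,"turn":0},{"tx":0,"ty":0,"tz":-130,"turn":0}]'
python3 - <<'E'
from h import *
to(.436,.360,.18,93)
E
```

```text
time: 53.12
position: [0.4281, -0.007, 0.1371]
tool_rot: [-3.139, 0.129, 0.003]
ft_force: [-0.1, 0.3, -0.4]
time: 53.75
position: [0.4293, -0.0069, 0.0527]
tool_rot: [-3.138, 0.129, -0.0]
ft_force: [0.5, 0.9, 0.8]
time: 54.25
position: [0.4291, -0.0076, 0.0526]
tool_rot: [3.138, -0.13, 0.001]
ft_force: [-0.3, -1.4, 3.6]
grip_width: 0.616
grip_force: 20.0
time: 54.88
position: [0.4298, -0.007, 0.1837]
tool_rot: [3.138, -0.129, 0.005]
ft_force: [0.6, 0.4, -3.1]
grip_width: 0.616
grip_force: 20.0
shift [ -24.  -366.3    3.2] turn -1.54 | pos [ 0.4298 -0.007   0.1837] head -94.7 down [ 0.003 -0.001 -1.   ] F [ 0.6  0.4 -3.1] t 54.88 q7 -1.6
```

```bash
python3 -m crank '[{"tx":10,"ty":-50,"tz":0,"turn":0},{"tx":10,"ty":-105,"tz":0,"turn":-0.5},{"tx":10,"ty":-160,"tz":0,"turn":-1},{"tx":5,"ty":-215,"tz":0,"turn":-1.5},{"tx":0,"ty":-265,"tz":0,"turn":-1.5}]'|head -4;python3 -m crank '[{"tx":0,"ty":0,"tz":0,"turn":0},{"tx":0,"ty":0,"tz":0,"turn":0}]'|head -4
python3 - <<'E'
from h import *
to(.436,.360,.18,93)
E
```

```text
time: 55.5
position: [0.4493, 0.2585, 0.1805]
tool_rot: [3.141, 0.077, -0.004]
ft_force: [0.0, -1.0, -2.6]
time: 55.75
position: [0.4496, 0.2563, 0.1805]
tool_rot: [3.14, 0.078, -0.005]
ft_force: [0.0, -0.7, -2.1]
shift [  -8.4 -104.2    0.4] turn -0.03 | pos [0.4496 0.2563 0.1805] head -87.2 down [-0.003 -0.001 -1.   ] F [ 0.  -0.7 -2.1] t 55.75 q7 -2.24
```

```bash
python3 -m crank '[{"tx":-4,"ty":-50,"tz":0,"turn":0},{"tx":-8,"ty":-103,"tz":0,"turn":0},{"tx":-8,"ty":-103,"tz":0,"turn":0},{"tx":-8,"ty":-103,"tz":40,"turn":0},{"tx":-8,"ty":-103,"tz":75,"turn":0}]'|head -4;python3 -m crank '[{"tx":0,"ty":0,"tz":10,"turn":0},{"tx":0,"ty":0,"tz":20,"turn":0},{"tx":0,"ty":0,"tz":20,"turn":0}]'|head -4
python3 - <<'E'
from h import *
to(.437,.360,.0727,93)
E
```

```text
time: 56.38
position: [0.4387, 0.3565, 0.1054]
tool_rot: [3.138, 0.071, 0.0]
ft_force: [-0.2, 0.4, -3.6]
time: 56.75
position: [0.4381, 0.3591, 0.0874]
tool_rot: [3.141, 0.075, 0.001]
ft_force: [-0.2, 0.1, -2.2]
shift [-1.  -1.  14.7] turn -0.05 | pos [0.4381 0.3591 0.0874] head -87.3 down [ 0. -0. -1.] F [-0.2  0.1 -2.2] t 56.75 q7 -2.58
```

```bash
python3 -m crank '[{"tx":-1,"ty":0,"tz":5,"turn":0},{"tx":-1,"ty":0,"tz":10,"turn":0},{"tx":-1,"ty":0,"tz":12,"turn":0},{"tx":-1,"ty":0,"tz":12,"turn":0}]'|head -4;python3 -m crank '[{"tx":0,"ty":0,"tz":2,"turn":0},{"tx":0,"ty":0,"tz":3,"turn":0},{"tx":0,"ty":0,"tz":4,"turn":0},{"tx":0,"ty":0,"tz":4,"turn":0}]'|head -4
```

```text
time: 57.25
position: [0.4366, 0.3594, 0.075]
tool_rot: [3.14, 0.076, -0.0]
ft_force: [-0.3, -0.3, -1.8]
time: 57.75
position: [0.4367, 0.3596, 0.0726]
tool_rot: [3.14, 0.076, 0.001]
ft_force: [-3.1, -3.9, 8.7]
```

Placed. Release, back off to the clear middle and check everything.

```bash
python3 -m crank '[{"tx":0,"ty":0,"tz":-1,"turn":0},{"tx":0,"ty":0,"tz":-1,"turn":0},{"tx":0,"ty":0,"tz":-1,"turn":0},{"tx":0,"ty":0,"tz":-20,"turn":0},{"tx":0,"ty":0,"tz":-60,"turn":0}]' 74|head -4;python3 -m crank '[{"tx":0,"ty":0,"tz":-45,"turn":0},{"tx":10,"ty":50,"tz":-80,"turn":0},{"tx":20,"ty":100,"tz":-80,"turn":0},{"tx":30,"ty":150,"tz":-80,"turn":0},{"tx":40,"ty":210,"tz":-80,"turn":0}]'|head -4;python3 -m crank '[{"tx":0,"ty":50,"tz":0,"turn":0},{"tx":0,"ty":100,"tz":0,"turn":0},{"tx":0,"ty":150,"tz":0,"turn":0},{"tx":0,"ty":150,"tz":0,"turn":0}]'|head -4
python3 - <<'E'
from h import *
moulds(save="pics/t6.png");moulds("scene")
im=cv2.imread("pics/t6.png"); cv2.imwrite("pics/t6b.png",cv2.resize(im,(800,600)))
im,_=ctrl.get_image("scene"); cv2.imwrite("pics/s6.png",cv2.resize(im[...,::-1],(800,600)))
for q in("waxed_cheese","honey_jar","card_stand","spatula"):
    for r in ctrl.mark_of("scene",q)[:1]+ctrl.mark_of("top",q)[:1]: print(q,np.round(r["xyz"],3))
E
```

```text
time: 58.38
position: [0.4359, 0.3588, 0.1313]
tool_rot: [3.139, 0.077, -0.004]
ft_force: [0.5, 0.2, 0.5]
time: 59.0
position: [0.4871, 0.1512, 0.2126]
tool_rot: [-3.141, -0.08, -0.004]
ft_force: [0.7, -0.1, -0.8]
time: 59.5
position: [0.4943, -0.0028, 0.212]
tool_rot: [3.139, 0.064, 0.001]
ft_force: [-0.8, 1.0, -0.0]
mould [ 0.51  -0.36   0.004] 0.96 head [ 0.5086 -0.3585] 0.0973 184
mould [0.433 0.358 0.021] 0.94 head [0.4369 0.3593] 0.1123 204
mould [ 0.581 -0.37   0.01 ] 0.88 head [ 0.5827 -0.3676] 0.0977 180
mould [0.512 0.355 0.02 ] 0.77 head [0.5076 0.3576] 0.1123 192
mould [ 0.716  0.369 -0.001] 0.77 head [0.7148 0.3702] 0.0923 182
mould [0.576 0.371 0.022] 0.76 head [0.5714 0.374 ] 0.1126 195
mould [ 0.44  -0.353  0.002] 0.69 head [ 0.4419 -0.3534] 0.0975 192
mould [ 0.716  0.371 -0.006] 0.86 head [0.7183 0.3701] 0.0928 337
mould [ 0.581 -0.365  0.008] 0.82 head [ 0.5844 -0.3676] 0.0982 136
mould [0.511 0.355 0.022] 0.82 head [0.5094 0.3568] 0.113 269
mould [0.571 0.37  0.021] 0.65 head [0.5737 0.3723] 0.1128 284
mould [ 0.44  -0.354  0.006] 0.56 head [ 0.4423 -0.3522] 0.0984 135
mould [0.44  0.36  0.018] 0.55 head [0.4381 0.3604] 0.1127 223
waxed_cheese [ 0.431  0.111 -0.002]
waxed_cheese [ 0.429  0.106 -0.003]
honey_jar [ 0.689 -0.11  -0.004]
honey_jar [ 0.687 -0.113  0.003]
card_stand [ 0.563  0.121 -0.002]
card_stand [0.569 0.121 0.002]
spatula [0.536 0.202 0.005]
spatula [ 0.539  0.202 -0.   ]
```

View pics/t6b.png

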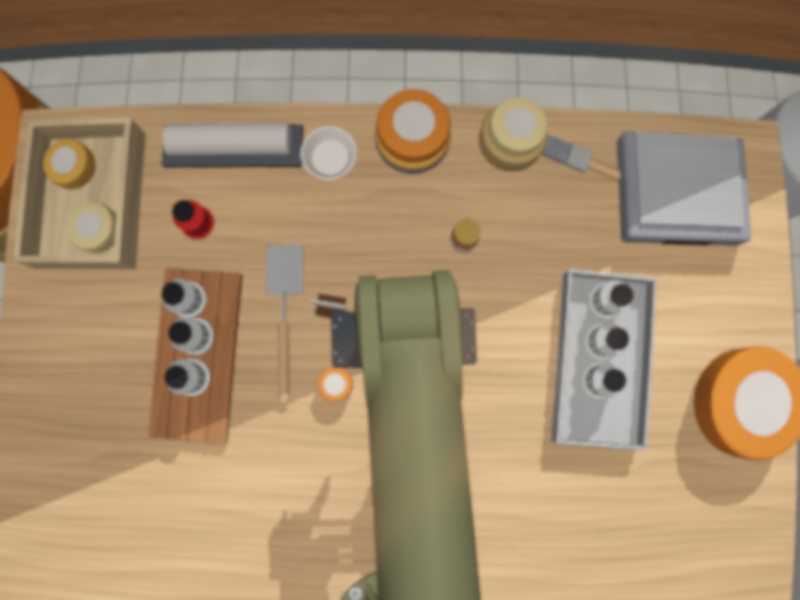

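View pics/s6.png

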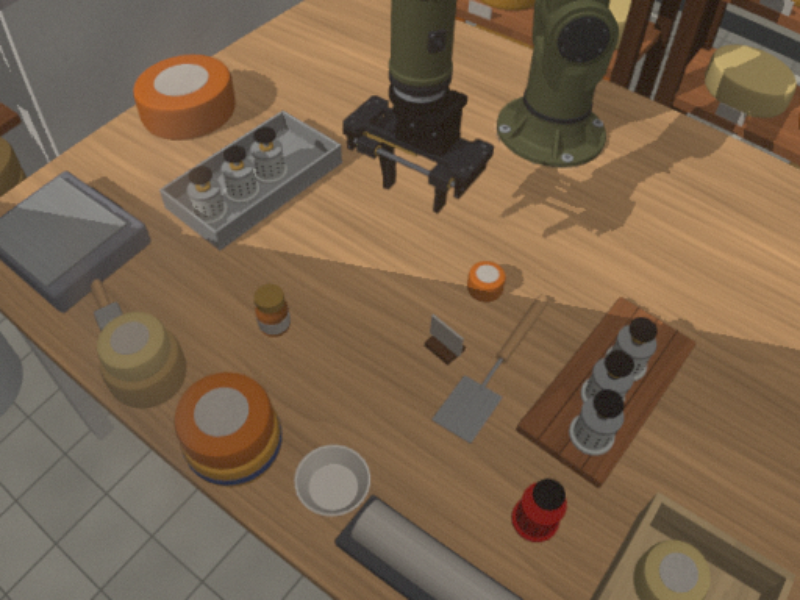

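Both pictures show three moulds upright in the tub, heads at (620,295), (617,338) and (613,380) in the top view with brass collars down. Three more stand upright on the board at (173,295), (180,333) and (177,377). Everything else is where it started and the arm touches nothing, so I'm handing in.

```bash
python3 -c "
from bench import ctrl
print(ctrl.close_job())"
```

```text
the job is handed in; nothing more can be done
None
```

I pressed all six moulds to their stops and handed the job in at about 60 s: the three that hold a cheese stand upright on the ripening board, the three empty ones stand upright on the wash tub floor, and the red look-alike and the other things were left where they were.

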